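Put the marking tools back into their shadow trays

TASK

Put the bench's marking tools back in the grey trays: the ink pad, the marker, the roll of black tape and the brown dropper bottle each go on the yellow outline of their own shape and size, sitting flat on the tray floor inside the steel lips, the bottle upright. Once the ink pad is in its tray, stand the wooden stamp upright on the middle of it, its long side along the pad's long side. Leave the stapler where it is.

Things in the scene. Friction and masses are not known exactly. Their poses are not given: they have to be found in the camera images.
- ink_pad_mid (a point): Closed ink pad tin, white lid on a black base, 66 x 104 x 18 mm, loose, lying flat. The point is its centre, 9 mm above its underside; its y axis runs along the 104 mm side, x across the 66 mm side, z up.
- stamp_mid (a point): Wooden rubber stamp, loose, standing upright: a base block 25 (x) x 60 (y) mm, 22 mm high, and on it a turned handle up to 24 mm in diameter; 75 mm tall in all. The point is half-way up on its axis, 37.5 mm above its underside; the handle is best gripped about 15 mm above this point, across x (the 25 mm way). z up.
- marker_mid (a point): Black felt marker with a light band, 133 mm long, 19 mm across, loose, lying flat (it does not roll). The point is its centre, 9.5 mm above its underside; y runs along it, x across it, z up.
- black_tape_mid (a point): Roll of black electrical tape, 58 mm in diameter, 19 mm high, loose, lying flat. To be gripped across the outside. The point is its centre, 9.5 mm above its underside; z up.
- bottle_mid (a point): Small brown dropper bottle with a black cap, loose, standing upright on the open table among the other tools (not one among the boxes at the back left): body 33 mm in diameter up to 62 mm, 102 mm tall in all. The point is half-way up on its axis, 51 mm above its underside; grip the body at or just below this point. z up.
- pad_tray: Grey tray 106 x 144 mm for the ink pad, with a yellow rectangle 66 x 104 mm and an L-shaped lip round each corner; the middles of all four sides are open for the fingers. The floor is 6 mm above the table and the lips, dark steel bars 6 mm thick, rise 6 mm above the floor (12 mm above the table), 7 mm clear of the thing on every side. Fixed. Origin under its centre at table height, z up, y along its long side, x across.
- marker_tray: Grey tray 59 x 173 mm for the marker, with a long narrow yellow bar 19 x 133 mm and lips round the two ends; about 79 mm along the middle of both long sides are open for the fingers. The floor is 6 mm above the table and the lips, dark steel bars 6 mm thick, rise 6 mm above the floor (12 mm above the table), 7 mm clear of the thing on every side. Fixed. Origin under its centre at table height, z up, y along its long side, x across.
- tape_tray: Grey square tray 88 mm wide for the tape roll, with a yellow ring 58 mm in diameter (38 mm grey centre) and four curved lips at the corners, open by about 33 mm in the middles of the sides (+-x, +-y). The floor is 6 mm above the table and the lips, dark steel bars 6 mm thick, rise 6 mm above the floor (12 mm above the table), 7 mm clear of the thing on every side. Fixed. Origin under its centre at table height, z up.
- bottle_tray: Small grey square tray 64 mm wide for the bottle, with a full yellow disc 34 mm in diameter and four curved lips. The floor is 6 mm above the table and the lips, dark steel bars 6 mm thick, rise 6 mm above the floor (12 mm above the table), 7 mm clear of the thing on every side. Fixed. Origin under its centre at table height, z up.
- stapler_mid (a point): Black stapler, 40 x 166 x 55 mm, loose, a bystander to be left where it is. The point is its centre.

How it is judged (in metres and radians):
On the way, in this order (a step that is already met when the one before it is completed fails the run):
1. the ink pad lies flat in its tray, without the stamp on it (horizontal distance between ink_pad_mid and pad_tray below 0.011 m and z of ink_pad_mid in the frame of pad_tray between 0.011 and 0.019 m and angle between ink_pad_mid's own z axis and vertical below 0.1 rad and angle between the y axis of ink_pad_mid and the y axis of pad_tray, either way round below 0.2 rad and not (horizontal distance between stamp_mid and ink_pad_mid below 0.013 m and angle between stamp_mid's own z axis and vertical below 0.1 rad and z of stamp_mid in the frame of ink_pad_mid between 0.0425 and 0.0505 m and angle between the y axis of stamp_mid and the y axis of ink_pad_mid, either way round below 0.25 rad)), for 0.2 s.
2. the stamp stands upright on the middle of the ink pad in its tray (horizontal distance between ink_pad_mid and pad_tray below 0.011 m and z of ink_pad_mid in the frame of pad_tray between 0.011 and 0.019 m and angle between each of ink_pad_mid, stamp_mid's own z axis and vertical below 0.1 rad and angle between the y axis of ink_pad_mid and the y axis of pad_tray, either way round below 0.2 rad and horizontal distance between stamp_mid and ink_pad_mid below 0.013 m and z of stamp_mid in the frame of ink_pad_mid between 0.0425 and 0.0505 m and angle between the y axis of stamp_mid and the y axis of ink_pad_mid, either way round below 0.25 rad), for 0.2 s.
At the end, for the whole second after the job is handed in: Ink pad, marker, tape and bottle each rest in their own tray (centre within 11 mm, height 4 mm, tilt 0.1 rad; pad and marker turned under 0.2 rad); the stamp stands on the pad (within 13 mm of its centre, tilt 0.1, turned under 0.25 rad); all at rest (all of step 2 and horizontal distance between marker_mid and marker_tray below 0.011 m and z of marker_mid in the frame of marker_tray between 0.0115 and 0.0195 m and angle between each of marker_mid, black_tape_mid, bottle_mid's own z axis and vertical below 0.1 rad and angle between the y axis of marker_mid and the y axis of marker_tray, either way round below 0.2 rad and horizontal distance between black_tape_mid and tape_tray below 0.011 m and z of black_tape_mid in the frame of tape_tray between 0.0115 and 0.0195 m and horizontal distance between bottle_mid and bottle_tray below 0.011 m and z of bottle_mid in the frame of bottle_tray between 0.053 and 0.061 m and linear speed of each of ink_pad, marker, black_tape, bottle, stamp below 0.02 m/s); the robot touches nothing.
It fails at once if the stapler is moved more than 25 mm (distance of stapler_mid from where it was at the start of the episode above 0.025 m).
It also fails if it takes over 136 s, if anything falls off the work surface, if the arm or the gripper's body presses on something with over 40 N, if the wrist force passes 120 N, or if a joint passes its speed limit or range.

ROBOT

A 6-joint arm with a two-finger parallel gripper is mounted at the origin on a cart in front of the work surface, level with it; the furniture and walls round the work are solid. World frame = base frame: x ahead of the robot, y to its left, z up, the work surface at z = 0. Lengths are in m, angles in degrees, forces in N, time in s.
With the tool pointing down it reaches from about 0.35 to 0.775 m from the base axis. Payload 5.5 kg.
Tool frame: the origin (TCP) lies where the fingers leave the gripper's body, on its centre line; the fingertips stand 73 mm ahead of it and the grasp point (between the pads) lies 54 mm ahead of it (robot.pinch_z is the z of the grasp point in the tool frame, in m); z points along the fingers, y is the line along which they close (so a half turn about z gives the same grasp; the last joint's range is limited). The gripper opens to 85 mm and grips with 20 to 120 N. Pads are 22 mm wide; open, the fingers measure 114 mm over their backs; the gripper's body (76 mm by 85 mm) begins 54 mm behind the grasp point. The pads swing forward as they close: fully open they stand 13 mm farther back than shut.
Start: joints at [-79.389, 17.945, 2.641, 74.691, 0, 82.002], TCP at [0.183, -0.545, 0.304] pointing down, gripper open.
Joint ranges: [-158.12, 158.12], [-49.38, 96.58], [-58.88, 72.47], [-126.05, 133.96], [-84.25, 85.87], [-180, 180]. Speed limits (degrees/s): [147.25, 147.25, 180, 180, 180, 180].

INTERFACE

Orientations are given as a 3x3 rotation matrix whose columns are the frame's x, y, z axes.
In Python, from rig import robot, capture gives the robot as it stands. The module is installed in compiled form; this text tells all that it offers.
- The arm moves only by the tool send_rows, never from a script. Its argument "series" is a list of rows, each a list of 7 numbers: the shift along the tool's x, y, z normalised to -1 to 1, where 1 is 50 mm, then the turn, a rotation vector about the tool's x, y, z normalised to -1 to 1, where 1 is 90 degrees, then the opening, from 0 (shut) to 1 (fully open). A call has 1 to 10 rows; each row shifts and turns the commanded pose from where the row before left it, along the tool's axes as they then stand; what a row does not reach is not made up. A row lasts 1/12 s, in which the tool goes at most 41.7 mm and 7.16 degrees, less where a joint would pass 70% of its speed; a pose out of reach is approached as far as the arm can. A call with a number of a shift or a turn outside -1 to 1 is refused whole. A call with a gripper value outside its range is refused whole. The fingers move at their own pace and stop on an object; "newtons" is the grip in N (left out, the last holds). Time passes only in rows, so rows that do not move let the fingers close. It gives the time, the measured TCP pose, the force, the opening and the grip force at its end, in the units of the state.
- robot.read_state(): the state, without advancing time (a new reading comes with each control period).
- capture(name): name is "scene" or "top"; returns a dict with "img" (420x560x3 uint8, red, green, blue), "intrinsics" (3x3 intrinsics, pixels), "distortion" ([k1, k2, p1, p2, k3] as OpenCV has them; the pictures are not rectified), "rvec" (rotation vector, rad) and "tvec" (3), from world to camera coordinates, as OpenCV has them. Camera axes: x right, y down, z forward; pixel columns grow to the right and rows downward; lengths in m; the calibration is good to about 2 mm. A picture is of the moment at which its call begins. There is no depth.
- robot.finish_job(): hands the job in; it is judged then, once.
The state is a dict: "time": time; "qpos": joint angles; "joint_velocities": joint speeds; "joint_efforts": joint torques, N m; "tcp_pos": TCP position; "orientation": TCP orientation; "wrist_force": force on the tool from outside, world axes, zero at the start; "torque": the same for the moment, N m; "finger_gap": finger opening in m; "grasp_force": force on a finger pad.
Only numpy, scipy, OpenCV 4.12 (cv2) and the standard library are available. Lean on these libraries where they do the work, as an engineer would, in place of code of your own. Each camera call takes 0.05 s, during which the arm holds its last target. There are 200 camera calls.

## Working session

There is one attempt and no reset: what is moved stays moved. The work goes in short steps, Python scripts to look and compute and a tool call to move; the robot and the scene stay as the last step left them, time stands still between calls to the robot, and variables do not carry over. Pictures are saved under pics/ and viewed, at most 17 in all, crops included, and the job is handed in when it is done.

Besides the shell and the picture viewer there is one more tool, called as name(argument=value, ...), one argument or row to a line, values as JSON. send_rows: Moves the arm, as the interface text tells. Scaled input: -1 to 1 covers 50 mm each way for a shift and 90 degrees each way for a turn. Its arguments: {"type":"object","properties":{"series":{"type":"array"},"newtons":{"type":"number"}},"required":["series"]}

```bash
mkdir -p pics
python3 - <<'E'
from rig import robot, capture
import cv2
for n in("top","scene"):
    c=capture(n); cv2.imwrite(f"pics/{n}0.png",cv2.resize(c["img"][:,:,::-1],(800,600),interpolation=cv2.INTER_CUBIC))
    print(n,c["intrinsics"],c["distortion"],c["rvec"],c["tvec"])
s=robot.read_state();print(s, robot.pinch_z)
E
```

```text
top [[498.90405024   0.         275.40377584]
 [  0.         498.90405024 204.28824216]
 [  0.           0.           1.        ]] [-0.13913301  0.          0.          0.          0.        ] [ 2.13014489 -2.18430942  0.14401796] [0.0578651  0.56549715 1.34306781]
scene [[521.68733938   0.         276.82815135]
 [  0.         521.68733938 210.34119921]
 [  0.           0.           1.        ]] [-0.10124466  0.          0.          0.          0.        ] [ 0.75691749 -2.26550329  1.4260963 ] [0.48754812 0.20907202 1.21076763]
{'time': 0.1, 'qpos': array([-7.93883290e+01,  1.79862340e+01,  2.58318447e+00,  7.46883977e+01,
        1.99085113e-03,  8.20008382e+01]), 'joint_velocities': array([-0.06907261,  0.03958317,  0.11620875,  0.03184795,  0.060848  ,
       -0.07468631]), 'joint_efforts': array([ 2.14986823e-03, -4.81724417e+01,  2.99244207e+01,  1.27666059e-02,
       -2.03705595e-04,  2.90919971e-06]), 'tcp_pos': array([ 0.18343631, -0.54461249,  0.30309843]), 'orientation': array([[ 9.47708130e-01,  3.19138266e-01, -2.59763405e-04],
       [ 3.19138269e-01, -9.47706856e-01,  1.57515792e-03],
       [ 2.56513607e-04, -1.57569041e-03, -9.99998726e-01]]), 'wrist_force': array([-0.00929791,  0.48716667, -0.13143506]), 'torque': array([0.01556065, 0.00112738, 0.03571341]), 'grasp_force': 0.0, 'finger_gap': 0.08534322251154104} 0.0539
```

View pics/top0.png

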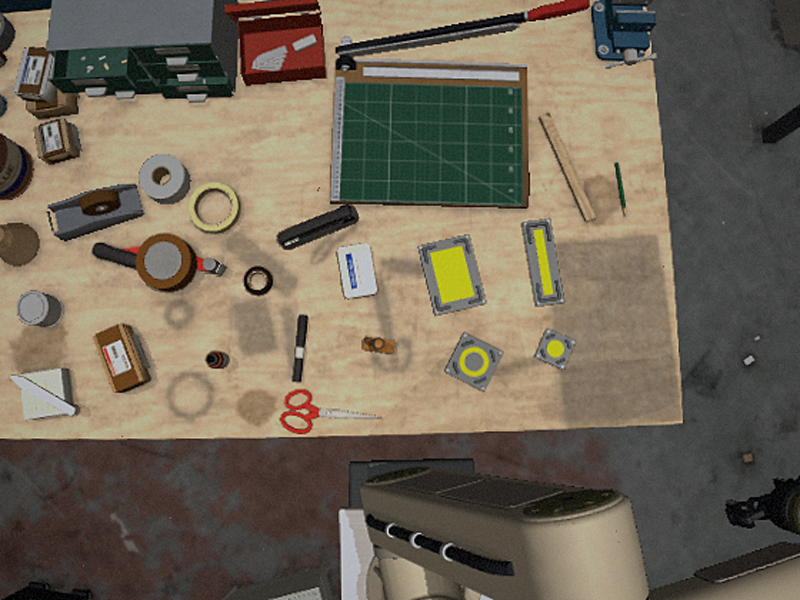

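View pics/scene0.png

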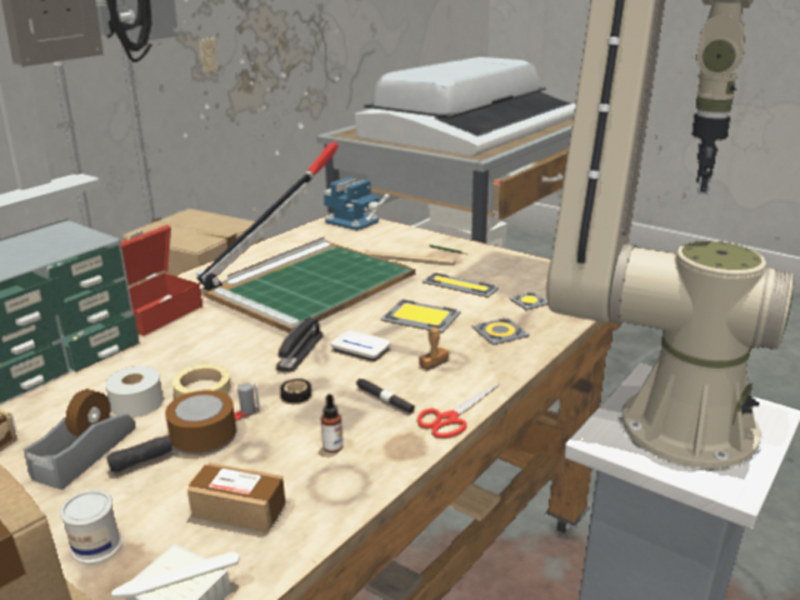

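The top view shows all the tools. At 800x600 I read: pad (356,270), marker (300,348), tape (258,280), bottle (217,360), stamp (379,345). The trays are pad (452,275), marker (543,262), tape (474,361) and bottle (555,349). The stapler is at (318,228). Next I'll segment these to get positions.

```bash
cat > h.py <<'E'
import numpy as np, cv2
from rig import robot, capture
def world(c,px,z):
    px=np.asarray(px,float).reshape(-1,1,2)
    n=cv2.undistortPoints(px,c["intrinsics"],np.array(c["distortion"])).reshape(-1,2)
    R=cv2.Rodrigues(np.array(c["rvec"]))[0]; o=-R.T@np.array(c["tvec"])
    d=np.c_[n,np.ones(len(n))]@R
    return (o+d*((z-o[2])/d[:,2])[:,None])[:,:2]
def blob(c,mask,uv,r,z):
    u,v=uv; m=np.zeros(mask.shape,np.uint8); m[v-r:v+r,u-r:u+r]=mask[v-r:v+r,u-r:u+r]
    n,l,st,ce=cv2.connectedComponentsWithStats(m)
    k=1+np.argmax(st[1:,4]); cnt=cv2.findContours((l==k).astype(np.uint8),0,2)[0][0]
    w=world(c,cnt.reshape(-1,2),z)
    (cx,cy),(a,b),t=cv2.minAreaRect((w*1000).astype(np.float32))
    if a>b: t+=90; a,b=b,a   # t+90 = direction of long side
    return ce[k].round(1),np.round([cx,cy,a,b,(t+90)%180],1),(w.mean(0)*1000).round(1)
def masks(c):
    I=c["img"].astype(int); r,g,b=I[...,0],I[...,1],I[...,2]
    return dict(yel=((r>150)&(g>150)&(b<90)).astype(np.uint8),dark=((I.max(2)<75)).astype(np.uint8),
      white=((I.min(2)>165)&(b>r-25)).astype(np.uint8),brown=((r-b>70)&(r<190)&(g<130)).astype(np.uint8))
E
python3 - <<'E'
from h import *
c=capture("top"); m=masks(c); s=lambda u,v:(int(u*.7),int(v*.7))
for n,k,uv,r,z in [("padtray","yel",s(452,275),35,.006),("marktray","yel",s(543,262),35,.006),("tapetray","yel",s(474,361),25,.006),("bottray","yel",s(555,349),18,.006),
 ("pad","white",s(356,270),24,.018),("marker","dark",s(300,348),27,.012),("tape","dark",s(258,280),16,.017),("bottle","dark",s(218,360),14,.1),("stamp","brown",s(379,345),17,.022),("stapler","dark",s(318,228),35,.05)]:
    print(n,*blob(c,m[k],uv,r,z))
i=c["img"][:,:,::-1]
a=[cv2.resize(i[y:y+50,x:x+66],(396,300),interpolation=cv2.INTER_CUBIC) for x,y in((232,216),(120,226),(218,165),(150,170))]
cv2.imwrite("pics/crop.png",np.vstack([np.hstack(a[:2]),np.hstack(a[2:])]))
E
```

```text
padtray [316.  191.7] [604.2 -72.8  67.3 104.2  11.8] [603.7 -72.4]
marktray [379.9 183.2] [ 625.  -256.9   19.2  133.4    6.3] [ 625.  -256.5]
tapetray [331.5 252.8] [ 429.3 -110.2   53.5   56.   178. ] [ 427.9 -113.7]
bottray [388.4 243.7] [ 451.1 -272.8   31.2   31.5   87.2] [ 455.1 -274.5]
pad [250.3 188.9] [614.6 115.2  63.5 101.8   8.2] [613.1 114.9]
marker [210.7 231.2] [498.1 226.5  18.8  59.4 173.6] [495.3 225.8]
tape [181.  196.4] [598.9 311.4  55.2  55.7 134.4] [599.7 311.2]
bottle [151.6 251.6] [440.3 372.8  26.3  40.2  89. ] [442.2 372.3]
stamp [271.2 242.5] [463.7  61.2  22.2  27.7  88.6] [463.   60.7]
stapler [224.2 157.3] [708.3 179.6  58.3 186.9 111.7] [703.3 181.8]
```

View pics/crop.png

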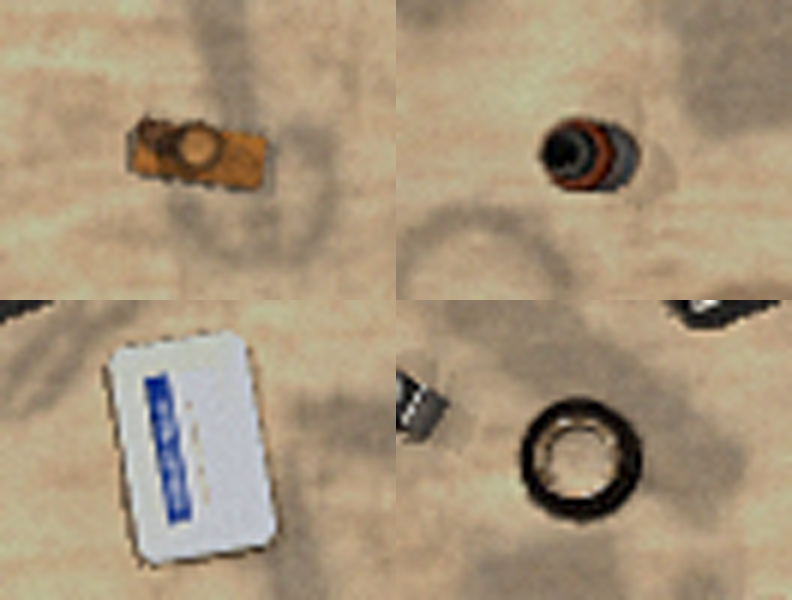

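Run:
```python
from h import *
c=capture("top"); m=masks(c); I=c["img"].astype(int)
def rect(mask,z):
    p=np.argwhere(mask)[:,::-1]; w=world(c,p,z)*1000
    (cx,cy),(a,b),t=cv2.minAreaRect(w.astype(np.float32)); t+=90*(a>b)
    return np.round([cx,cy,a,b,(t+90)%180],1), w.mean(0).round(1)
def roi(mk,u0,u1,v0,v1):
    q=np.zeros_like(mk);q[v0:v1,u0:u1]=mk[v0:v1,u0:u1];return q
print("marker",rect(roi(m["dark"],200,220,216,270),.010))
y=((I[...,0]-I[...,2]>60)&(I[...,1]-I[...,2]>60)&(I[...,0]>110)).astype(np.uint8)
g=((abs(I[...,0]-I[...,2])<30)).astype(np.uint8)
for n,r in(("tapetray",(308,356,228,276)),("bottray",(372,406,228,260))):
    print(n,[ (np.round(e,1)) for e in rect(roi(m["yel"],*r),.006)])
    print("  outer",rect(roi(g,*r),.006))
print("stamp base",world(c,[[265.2,241.7]],.022),"top",world(c,[[265.3,240.5]],.075))
cs=world(c,np.array([[133,118],[128,173],[263,190],[270,133]])/6+[232,216],.022)*1000; print(cs.round(1))
print("bottle",world(c,[[148.2,251]],.102),world(c,[[150.7,251.8]],.06))
c=capture("scene")
p=lambda x:cv2.projectPoints(np.array(x,float),np.array(c["rvec"]),np.array(c["tvec"]),c["intrinsics"],np.array(c["distortion"]))[0].reshape(-1,2)/.7
print(p([[.443,.37,.102],[.443,.37,0],[.463,.061,.075]]))
```

```text
marker (array([464.4, 230.6,  18.8, 127.5, 173.6]), array([467.7, 230.2]))
tapetray [array([ 429.3, -110.2,   53.5,   56. ,  178. ]), array([ 429.8, -110.3])]
  outer (array([ 429.9, -109.2,   88.2,   86.7,   61.8]), array([ 429.9, -108.8]))
bottray [array([ 451.1, -272.8,   31.5,   31.2,   87.2]), array([ 450.6, -272.5])]
  outer (array([ 450.1, -281.7,   83.1,   73.6,   64.6]), array([ 449.7, -272.5]))
stamp base [[0.46489952 0.0744444 ]] top [[0.46523016 0.07327203]]
[[482.4 104.6]
 [457.  107.5]
 [447.7  45.4]
 [473.9  41.5]]
bottle [[0.44299127 0.38106854]] [[0.44239723 0.38476591]]
[[336.76477284 388.09993207]
 [340.08488639 442.03450379]
 [439.37956148 325.84451295]]
```

```bash
cat >> h.py <<'E'
def plan(x,y,z,psi):
    s=robot.read_state(); R=s["orientation"]; p=np.degrees(np.arctan2(R[1,0],R[0,0]))
    d=(psi-p+180)%360-180; a=np.radians(psi)
    D=np.array([x,y,z])-s["tcp_pos"]
    t=np.array([D[0]*np.cos(a)+D[1]*np.sin(a), D[0]*np.sin(a)-D[1]*np.cos(a), -D[2]])/.05
    print("t",round(s["time"],2),"at",s["tcp_pos"].round(4),"psi",round(p,1),"q6",s["qpos"][5].round(),"| total turn z",(-d/90).round(4),"rows>=",np.ceil(abs(d)/7.1),
     "| then shift",t.round(3),"rows>=",np.ceil(np.linalg.norm(t)/.82),"gap",s["finger_gap"].round(4),"F",s["wrist_force"].round(1),"grip",round(s["grasp_force"],1))
E
python3 -c "
from h import *
plan(.614,.115,.15,188.2)"
```

```text
Traceback (most recent call last):
  File "h.py", line 27, in plan
    "| then shift",t.round(3),"rows>=",np.ceil(np.linalg.norm(t)/.82),"gap",s["finger_gap"].round(4),"F",s["wrist_force"].round(1),"grip",round(s["grasp_force"],1))
                                                                            ^^^^^^^^^^^^^^^^^^^^^
AttributeError: 'float' object has no attribute 'round'
```

send_rows(
  series=[
    [0, 0, 0, 0, 0, -0.0787, 1],
    [0, 0, 0, 0, 0, -0.0787, 1],
    [0, 0, 0, 0, 0, -0.0787, 1],
    [0, 0, 0, 0, 0, -0.0787, 1],
    [0, 0, 0, 0, 0, -0.0787, 1],
    [0, 0, 0, 0, 0, -0.0787, 1],
    [0, 0, 0, 0, 0, -0.0787, 1],
    [0, 0, 0, 0, 0, -0.0787, 1],
  ],
  newtons=40,
)

```text
time: 0.92
tcp_pos: [0.1835, -0.5449, 0.3038]
orientation: [[0.248, 0.969, -0.0], [0.969, -0.248, 0.0], [0.0, -0.0, -1.0]]
wrist_force: [0.0, 0.0, -0.3]
finger_gap: 0.0855
grasp_force: 0.0
```

send_rows(
  series=[
    [0, 0, 0, 0, 0, -0.0787, 1],
    [0, 0, 0, 0, 0, -0.0787, 1],
    [0, 0, 0, 0, 0, -0.0787, 1],
    [0, 0, 0, 0, 0, -0.0787, 1],
    [0, 0, 0, 0, 0, -0.0787, 1],
    [0, 0, 0, 0, 0, -0.0787, 1],
    [0, 0, 0, 0, 0, -0.0787, 1],
    [0, 0, 0, 0, 0, -0.0787, 1],
  ],
)

```text
time: 1.58
tcp_pos: [0.1835, -0.5449, 0.3037]
orientation: [[-0.673, 0.74, -0.0], [0.74, 0.673, 0.0], [0.0, 0.0, -1.0]]
wrist_force: [0.2, 0.5, 0.4]
finger_gap: 0.0854
grasp_force: 0.0
```

send_rows(
  series=[
    [0, 0, 0, 0, 0, -0.0787, 1],
    [0, 0, 0, 0, 0, -0.0787, 1],
    [0, 0, 0, 0, 0, -0.0787, 1],
    [0, 0, 0, 0, 0, -0.0787, 1],
    [0, 0, 0, 0, 0, -0.0787, 1],
    [0, 0, 0, 0, 0, -0.0787, 1],
    [0, 0, 0, 0, 0, -0.0787, 1],
    [0, 0, 0, 0, 0, -0.0787, 1],
  ],
)

```text
time: 2.25
tcp_pos: [0.1835, -0.5449, 0.3037]
orientation: [[-0.988, -0.156, -0.0], [-0.156, 0.988, 0.0], [-0.0, 0.0, -1.0]]
wrist_force: [0.6, -0.6, 0.9]
finger_gap: 0.0855
grasp_force: 0.0
```

```bash
python3 -c "
from h import *
plan(.614,.115,.15,188.2)"
```

```text
Traceback (most recent call last):
  File "h.py", line 27, in plan
    "| then shift",t.round(3),"rows>=",np.ceil(np.linalg.norm(t)/.82),"gap",s["finger_gap"].round(4),"F",s["wrist_force"].round(1),"grip",round(s["grasp_force"],1))
                                                                            ^^^^^^^^^^^^^^^^^^^^^
AttributeError: 'float' object has no attribute 'round'
```

```bash
sed -i 's/s\["finger_gap"\].round(4)/round(s["finger_gap"],4)/' h.py; python3 -c "
from h import *
plan(.614,.115,.15,188.2)"
```

```text
t 2.25 at [ 0.1835 -0.5449  0.3037] psi -171.0 q6 -88.0 | total turn z 0.0084 rows>= 1.0 | then shift [-10.404  11.835   3.075] rows>= 20.0 gap 0.0855 F [ 0.6 -0.6  0.9] grip 0.0
```

send_rows(
  series=[
    [-0.52, 0.592, 0.154, 0, 0, 0.008, 1],
    [-0.52, 0.592, 0.154, 0, 0, 0, 1],
    [-0.52, 0.592, 0.154, 0, 0, 0, 1],
    [-0.52, 0.592, 0.154, 0, 0, 0, 1],
    [-0.52, 0.592, 0.154, 0, 0, 0, 1],
    [-0.52, 0.592, 0.154, 0, 0, 0, 1],
    [-0.52, 0.592, 0.154, 0, 0, 0, 1],
    [-0.52, 0.592, 0.154, 0, 0, 0, 1],
    [-0.52, 0.592, 0.154, 0, 0, 0, 1],
    [-0.52, 0.592, 0.154, 0, 0, 0, 1],
  ],
)

```text
time: 3.08
tcp_pos: [0.4007, -0.2141, 0.2267]
orientation: [[-0.991, -0.137, 0.001], [-0.137, 0.991, -0.0], [-0.0, -0.001, -1.0]]
wrist_force: [1.1, -0.5, -0.4]
finger_gap: 0.0855
grasp_force: 0.0
```

send_rows(
  series=[
    [-0.52, 0.592, 0.154, 0, 0, 0, 1],
    [-0.52, 0.592, 0.154, 0, 0, 0, 1],
    [-0.52, 0.592, 0.154, 0, 0, 0, 1],
    [-0.52, 0.592, 0.154, 0, 0, 0, 1],
    [-0.52, 0.592, 0.154, 0, 0, 0, 1],
    [-0.52, 0.592, 0.154, 0, 0, 0, 1],
    [-0.52, 0.592, 0.154, 0, 0, 0, 1],
    [-0.52, 0.592, 0.154, 0, 0, 0, 1],
    [-0.52, 0.592, 0.154, 0, 0, 0, 1],
    [-0.52, 0.592, 0.154, 0, 0, 0, 1],
  ],
)

```text
time: 3.92
tcp_pos: [0.6177, 0.115, 0.1493]
orientation: [[-0.991, -0.137, -0.0], [-0.137, 0.991, -0.0], [0.0, -0.0, -1.0]]
wrist_force: [1.1, -0.6, 0.5]
finger_gap: 0.0853
grasp_force: 0.0
```

send_rows(
  series=[
    [0, 0, 0, 0, 0, 0, 1],
    [0, 0, 0, 0, 0, 0, 1],
  ],
)

```text
time: 4.08
tcp_pos: [0.6171, 0.1149, 0.1484]
orientation: [[-0.99, -0.141, -0.002], [-0.141, 0.99, -0.0], [0.002, -0.0, -1.0]]
wrist_force: [-0.9, -0.5, -0.2]
finger_gap: 0.0851
grasp_force: 0.0
```

```bash
python3 -c "
from h import *
plan(.614,.115,.082,188.2)
cv2.imwrite('pics/s1.png',cv2.resize(capture('scene')['img'][150:350,180:440,::-1],(780,600)))"
```

```text
t 4.08 at [0.6171 0.1149 0.1484] psi -171.9 q6 -5.0 | total turn z -0.0013 rows>= 1.0 | then shift [0.061 0.011 1.329] rows>= 2.0 gap 0.0851 F [-0.9 -0.5 -0.2] grip 0.0
```

View pics/s1.png

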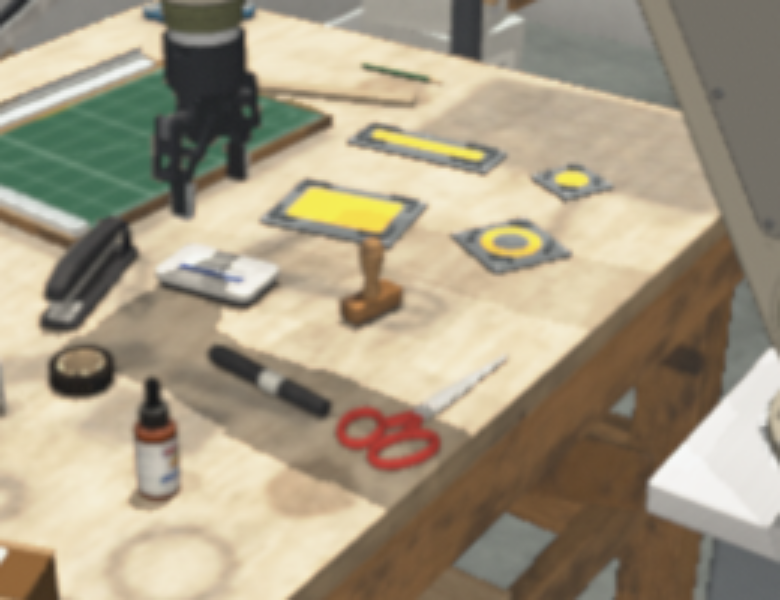

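The gripper hangs open above the pad, with its fingertips at crop (182,213) and (238,178). I'll compare these with projections to get the tip depth.

```bash
python3 -c "
from h import *
c=capture('scene');s=robot.read_state();R=s['orientation']
for d in(.06,.067,.073):
  P=np.array([s['tcp_pos']+R@[0,k,d] for k in(-.05,.05)])
  print(d,((cv2.projectPoints(P,np.array(c['rvec']),np.array(c['tvec']),c['intrinsics'],np.array(c['distortion']))[0].reshape(-1,2)-[180,150])*3).round())"
```

```text
0.06 [[241. 176.]
 [183. 218.]]
0.067 [[241. 183.]
 [183. 225.]]
0.073 [[242. 188.]
 [184. 231.]]
```

send_rows(
  series=[
    [0.03, 0.01, 0.7, 0, 0, 0, 1],
    [0.03, 0, 0.62, 0, 0, 0, 1],
    [0, 0, 0, 0, 0, 0, 1],
  ],
)

```text
time: 4.43
tcp_pos: [0.6093, 0.1111, 0.079]
orientation: [[-0.991, -0.135, -0.01], [-0.135, 0.991, -0.001], [0.01, 0.0, -1.0]]
wrist_force: [-2.1, -0.4, -1.2]
finger_gap: 0.0853
grasp_force: 0.0
```

send_rows(
  series=[
    [0, 0, 0.1, 0, 0, 0, 1],
    [0, 0, 0, 0, 0, 0, 1],
    [0, 0, 0, 0, 0, 0, 1],
  ],
)

```text
time: 4.68
tcp_pos: [0.6151, 0.1124, 0.0809]
orientation: [[-0.991, -0.136, 0.003], [-0.136, 0.991, 0.0], [-0.003, -0.0, -1.0]]
wrist_force: [-0.0, -0.8, 0.1]
finger_gap: 0.0853
grasp_force: 0.0
```

```bash
python3 -c "
from h import *
plan(.614,.115,.072,188.2)"
```

```text
t 4.68 at [0.6151 0.1124 0.0809] psi -172.2 q6 -5.0 | total turn z -0.0042 rows>= 1.0 | then shift [0.014 0.054 0.178] rows>= 1.0 gap 0.0853 F [-0.  -0.8  0.1] grip 0.0
```

send_rows(
  series=[
    [0.01, 0.05, 0.17, 0, 0, -0.004, 1],
    [0, 0, 0, 0, 0, 0, 1],
    [0, 0, 0, 0, 0, 0, 0.4],
    [0, 0, 0, 0, 0, 0, 0.4],
    [0, 0, 0, 0, 0, 0, 0.4],
    [0, 0, 0, 0, 0, 0, 0.4],
    [0, 0, 0, 0, 0, 0, 0.4],
    [0, 0, 0, 0, 0, 0, 0.4],
  ],
)

```text
time: 5.35
tcp_pos: [0.6135, 0.1156, 0.071]
orientation: [[-0.99, -0.143, 0.001], [-0.143, 0.99, 0.0], [-0.001, -0.0, -1.0]]
wrist_force: [-0.6, 0.6, 5.1]
finger_gap: 0.0652
grasp_force: 45.9
```

```bash
python3 -c "
from h import *
plan(.614,.115,.12,188.2)
cv2.imwrite('pics/s2.png',cv2.resize(capture('scene')['img'][180:280,200:300,::-1],(600,600)))"
```

```text
t 5.35 at [0.6135 0.1156 0.071 ] psi -171.8 q6 -5.0 | total turn z 0.0006 rows>= 1.0 | then shift [-0.008 -0.013 -0.98 ] rows>= 2.0 gap 0.0652 F [-0.6  0.6  5.1] grip 45.9
```

View pics/s2.png

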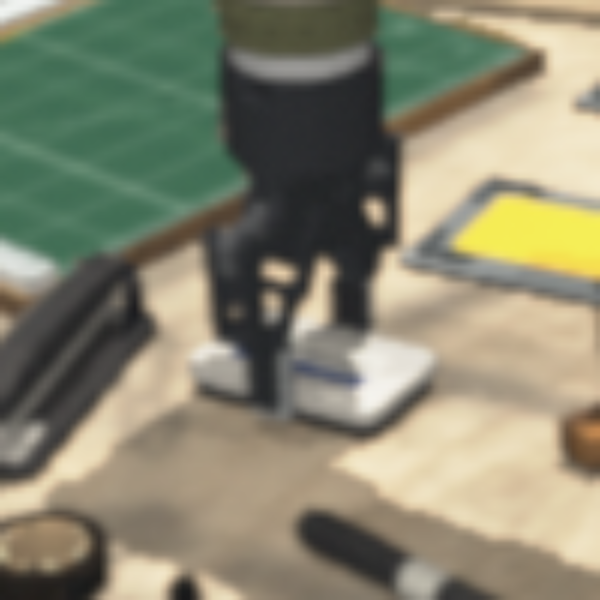

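The pad is gripped at mid-length with a 65 mm gap, and the fingertips are just at the table.

send_rows(
  series=[
    [0, 0, -0.3, 0, 0, 0, 0.4],
    [0, 0, -0.7, 0, 0, 0, 0.4],
    [0, 0, -0.2, 0, 0, -0.04, 0.4],
    [0, 0, 0, 0, 0, 0, 0.4],
  ],
)

```text
time: 5.73
tcp_pos: [0.6151, 0.1156, 0.1334]
orientation: [[-0.978, -0.207, 0.006], [-0.207, 0.978, 0.0], [-0.005, -0.001, -1.0]]
wrist_force: [1.0, 0.2, -1.1]
finger_gap: 0.0647
grasp_force: 45.2
```

```bash
python3 -c "
from h import *
plan(.6042,-.0728,.125,191.8)"
```

```text
t 5.73 at [0.6151 0.1156 0.1334] psi -168.1 q6 -9.0 | total turn z 0.0015 rows>= 1.0 | then shift [ 0.983 -3.644  0.168] rows>= 5.0 gap 0.0647 F [ 1.   0.2 -1.1] grip 45.2
```

send_rows(
  series=[
    [0.1, -0.36, 0.02, 0, 0, 0, 0.4],
    [0.19, -0.7, 0.03, 0, 0, 0, 0.4],
    [0.19, -0.7, 0.03, 0, 0, 0, 0.4],
    [0.19, -0.7, 0.03, 0, 0, 0, 0.4],
    [0.19, -0.7, 0.03, 0, 0, 0, 0.4],
    [0.12, -0.48, 0.03, 0, 0, 0, 0.4],
    [0, 0, 0, 0, 0, 0, 0.4],
    [0, 0, 0, 0, 0, 0, 0.4],
    [0, 0, 0, 0, 0, 0, 0.4],
  ],
)

```text
time: 6.48
tcp_pos: [0.6017, -0.0724, 0.1206]
orientation: [[-0.979, -0.204, -0.002], [-0.204, 0.979, 0.001], [0.002, 0.001, -1.0]]
wrist_force: [-0.7, 1.1, -0.3]
finger_gap: 0.0646
grasp_force: 45.2
```

```bash
python3 -c "
from h import *
plan(.6042,-.0728,.078,191.8)"
```

```text
t 6.48 at [ 0.6017 -0.0724  0.1206] psi -168.2 q6 -26.0 | total turn z -0.0003 rows>= 1.0 | then shift [-0.047 -0.019  0.851] rows>= 2.0 gap 0.0646 F [-0.7  1.1 -0.3] grip 45.2
```

send_rows(
  series=[
    [-0.03, -0.02, 0.35, 0, 0, 0, 0.4],
    [0, 0, 0.35, 0, 0, 0, 0.4],
    [0, 0, 0.1, 0, 0, 0, 0.4],
    [0, 0, 0, 0, 0, 0, 0.4],
    [0, 0, 0, 0, 0, 0, 0.4],
    [0, 0, 0, 0, 0, 0, 0.4],
  ],
)

```text
time: 6.98
tcp_pos: [0.6047, -0.0728, 0.0827]
orientation: [[-0.979, -0.206, 0.001], [-0.206, 0.979, -0.0], [-0.001, -0.001, -1.0]]
wrist_force: [0.7, -0.1, -0.2]
finger_gap: 0.0652
grasp_force: 45.2
```

```bash
python3 -c "
from h import *
plan(.6042,-.0728,.077,191.8)
cv2.imwrite('pics/s3.png',cv2.resize(capture('scene')['img'][170:270,250:350,::-1],(600,600)))"
```

```text
t 6.98 at [ 0.6047 -0.0728  0.0827] psi -168.1 q6 -26.0 | total turn z 0.001 rows>= 1.0 | then shift [0.01  0.002 0.113] rows>= 1.0 gap 0.0652 F [ 0.7 -0.1 -0.2] grip 45.2
```

View pics/s3.png

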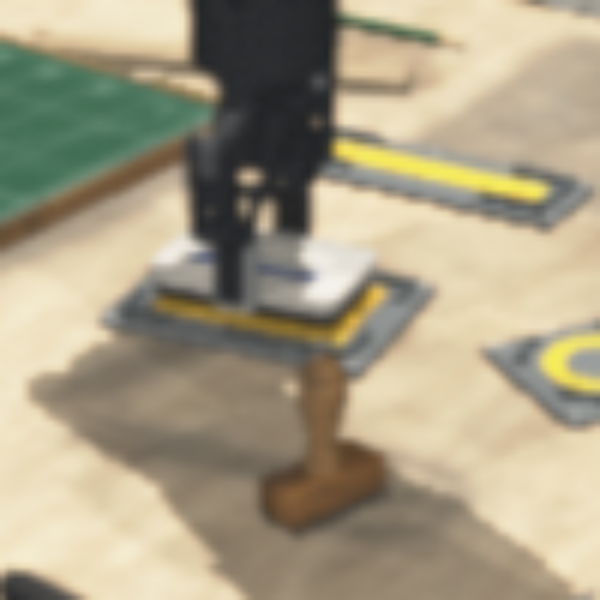

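The pad hovers a few millimetres over the yellow outline, aligned with it, so I'll lower and release.

send_rows(
  series=[
    [0, 0, 0.1, 0, 0, 0, 0.4],
    [0, 0, 0.02, 0, 0, 0, 0.4],
    [0, 0, 0, 0, 0, 0, 0.4],
    [0, 0, 0, 0, 0, 0, 1],
    [0, 0, 0, 0, 0, 0, 1],
    [0, 0, 0, 0, 0, 0, 1],
    [0, 0, 0, 0, 0, 0, 1],
    [0, 0, -0.3, 0, 0, 0, 1],
    [0, 0, -0.7, 0, 0, 0, 1],
    [0, 0, -0.8, 0, 0, 0, 1],
  ],
)

```text
time: 7.87
tcp_pos: [0.6021, -0.0729, 0.1639]
orientation: [[-0.979, -0.205, -0.006], [-0.205, 0.979, 0.002], [0.006, 0.003, -1.0]]
wrist_force: [0.3, -0.2, 0.8]
finger_gap: 0.0856
grasp_force: 0.0
```

send_rows(
  series=[
    [0, 0, -0.5, 0, 0, 0.0795, 1],
    [0, 0, 0, 0, 0, 0.0795, 1],
    [0, 0, 0, 0, 0, 0.0795, 1],
    [0, 0, 0, 0, 0, 0.0795, 1],
    [0, 0, 0, 0, 0, 0.0795, 1],
    [0, 0, 0, 0, 0, 0.0795, 1],
    [0, 0, 0, 0, 0, 0.0795, 1],
    [0, 0, 0, 0, 0, 0.0795, 1],
    [0, 0, 0, 0, 0, 0.0795, 1],
    [0, 0, 0, 0, 0, 0.0795, 1],
  ],
)

```text
time: 8.7
tcp_pos: [0.604, -0.0734, 0.1906]
orientation: [[-0.499, 0.867, -0.0], [0.867, 0.499, 0.0], [0.0, -0.0, -1.0]]
wrist_force: [-0.8, -0.1, -1.2]
finger_gap: 0.0851
grasp_force: 0.0
```

```bash
python3 -c "
from h import *
plan(.465,.074,.16,81.5)
"
```

```text
t 8.7 at [ 0.604  -0.0734  0.1906] psi 119.9 q6 46.0 | total turn z 0.427 rows>= 6.0 | then shift [ 2.504 -3.185  0.613] rows>= 5.0 gap 0.0851 F [-0.8 -0.1 -1.2] grip 0.0
```

send_rows(
  series=[
    [0, 0, 0, 0, 0, 0.0712, 1],
    [0, 0, 0, 0, 0, 0.0712, 1],
    [0, 0, 0, 0, 0, 0.0712, 1],
    [0, 0, 0, 0, 0, 0.0712, 1],
    [0, 0, 0, 0, 0, 0.0712, 1],
    [0, 0, 0, 0, 0, 0.0712, 1],
  ],
)

```text
time: 9.2
tcp_pos: [0.604, -0.0734, 0.1906]
orientation: [[0.147, 0.989, -0.0], [0.989, -0.147, 0.0], [-0.0, -0.0, -1.0]]
wrist_force: [-0.1, -0.4, -1.0]
finger_gap: 0.0856
grasp_force: 0.0
```

send_rows(
  series=[
    [0.42, -0.53, 0.1, 0, 0, 0, 0.7],
    [0.42, -0.53, 0.1, 0, 0, 0, 0.7],
    [0.42, -0.53, 0.1, 0, 0, 0, 0.7],
    [0.42, -0.53, 0.1, 0, 0, 0, 0.7],
    [0.42, -0.53, 0.1, 0, 0, 0, 0.7],
    [0.4, -0.53, 0.1, 0, 0, 0, 0.7],
    [0, 0, 0, 0, 0, 0, 0.7],
    [0, 0, 0, 0, 0, 0, 0.7],
    [0, 0, 0, 0, 0, 0, 0.7],
  ],
)

```text
time: 9.95
tcp_pos: [0.4652, 0.0729, 0.1612]
orientation: [[0.141, 0.99, 0.002], [0.99, -0.141, -0.0], [-0.0, 0.002, -1.0]]
wrist_force: [0.2, 0.6, 0.5]
finger_gap: 0.0595
grasp_force: 0.0
```

```bash
python3 -c "
from h import *
plan(.465,.074,.109,81.5)
c=capture('top');print(blob(c,masks(c)['white'],(316,192),35,.024))
"
```

```text
t 9.95 at [0.4652 0.0729 0.1612] psi 81.9 q6 97.0 | total turn z 0.0042 rows>= 1.0 | then shift [ 0.021 -0.008  1.045] rows>= 2.0 gap 0.0595 F [0.2 0.6 0.5] grip 0.0
(array([317.2, 189.8]), array([606.5, -72.8,  63.4, 101.6,  12. ]), array([606.3, -72.1]))
```

The pad rests at (606,-72.5) turned 12°, within 3 mm of the tray centre. Now the stamp.

send_rows(
  series=[
    [0.02, 0, 0.5, 0, 0, 0.004, 0.7],
    [0, 0, 0.4, 0, 0, 0, 0.7],
    [0, 0, 0.17, 0, 0, 0, 0.7],
    [0, 0, 0, 0, 0, 0, 0.7],
    [0, 0, 0, 0, 0, 0, 0.15],
    [0, 0, 0, 0, 0, 0, 0.15],
    [0, 0, 0, 0, 0, 0, 0.15],
    [0, 0, 0, 0, 0, 0, 0.15],
    [0, 0, 0, 0, 0, 0, 0.15],
    [0, 0, 0, 0, 0, 0, 0.15],
  ],
)

```text
time: 10.83
tcp_pos: [0.4656, 0.0737, 0.1085]
orientation: [[0.148, 0.989, 0.003], [0.989, -0.148, -0.001], [-0.0, 0.003, -1.0]]
wrist_force: [0.3, -1.3, 5.9]
finger_gap: 0.022
grasp_force: 39.2
```

```bash
python3 -c "
from h import *
plan(.465,.074,.109,191.9)
cv2.imwrite('pics/s4.png',cv2.resize(capture('scene')['img'][160:260,250:350,::-1],(600,600)))
"
```

```text
t 10.83 at [0.4656 0.0737 0.1085] psi 81.5 q6 98.0 | total turn z -1.2269 rows>= 16.0 | then shift [ 0.01   0.007 -0.009] rows>= 1.0 gap 0.022 F [ 0.3 -1.3  5.9] grip 39.2
```

View pics/s4.png

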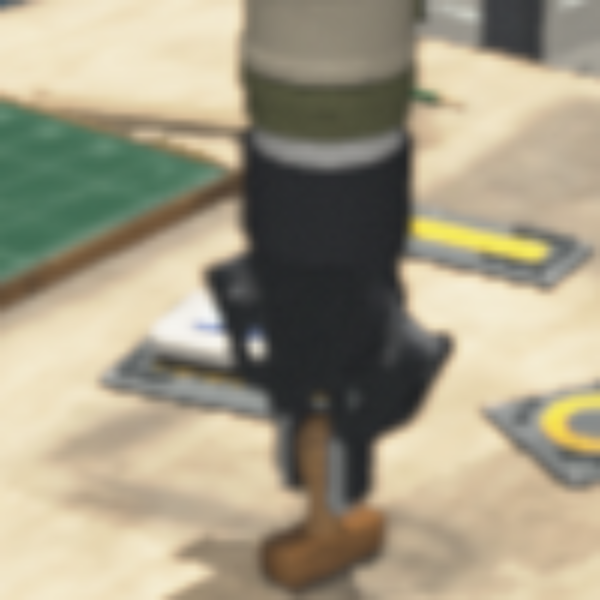

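The stamp is gripped squarely by the handle with a 22 mm gap.

send_rows(
  series=[
    [0, 0, -0.3, 0, 0, 0, 0.15],
    [0, 0, -0.6, 0, 0, 0, 0.15],
    [0, 0, -0.3, 0, 0, -0.0767, 0.15],
    [0, 0, 0, 0, 0, -0.0767, 0.15],
    [0, 0, 0, 0, 0, -0.0767, 0.15],
    [0, 0, 0, 0, 0, -0.0767, 0.15],
    [0, 0, 0, 0, 0, -0.0767, 0.15],
    [0, 0, 0, 0, 0, -0.0767, 0.15],
    [0, 0, 0, 0, 0, -0.0767, 0.15],
    [0, 0, 0, 0, 0, -0.0767, 0.15],
  ],
)

```text
time: 11.72
tcp_pos: [0.4645, 0.0741, 0.1674]
orientation: [[-0.732, 0.681, -0.0], [0.681, 0.732, 0.0], [0.0, 0.0, -1.0]]
wrist_force: [-0.2, -0.2, -0.3]
finger_gap: 0.0218
grasp_force: 39.4
```

send_rows(
  series=[
    [0, 0, 0, 0, 0, -0.0767, 0.15],
    [0, 0, 0, 0, 0, -0.0767, 0.15],
    [0, 0, 0, 0, 0, -0.0767, 0.15],
    [0, 0, 0, 0, 0, -0.0767, 0.15],
    [0, 0, 0, 0, 0, -0.0767, 0.15],
    [0, 0, 0, 0, 0, -0.0767, 0.15],
    [0, 0, 0, 0, 0, -0.0767, 0.15],
    [0, 0, 0, 0, 0, -0.0767, 0.15],
    [0, 0, 0, 0, 0, 0, 0.15],
  ],
)

```text
time: 12.47
tcp_pos: [0.4645, 0.074, 0.1674]
orientation: [[-0.978, -0.21, 0.0], [-0.21, 0.978, 0.0], [-0.0, 0.0, -1.0]]
wrist_force: [0.5, 0.3, -0.9]
finger_gap: 0.0222
grasp_force: 39.4
```

```bash
python3 -c "
from h import *
plan(.6058,-.0725,.165,191.9)
"
```

```text
t 12.47 at [0.4645 0.074  0.1674] psi -167.9 q6 -13.0 | total turn z 0.0024 rows>= 1.0 | then shift [-2.161 -3.451  0.048] rows>= 5.0 gap 0.0222 F [ 0.5  0.3 -0.9] grip 39.4
```

send_rows(
  series=[
    [-0.22, -0.35, 0, 0, 0, 0.002, 0.15],
    [-0.4, -0.65, 0.01, 0, 0, 0, 0.15],
    [-0.4, -0.65, 0.01, 0, 0, 0, 0.15],
    [-0.4, -0.65, 0.01, 0, 0, 0, 0.15],
    [-0.4, -0.65, 0.01, 0, 0, 0, 0.15],
    [-0.34, -0.5, 0, 0, 0, 0, 0.15],
    [0, 0, 0, 0, 0, 0, 0.15],
    [0, 0, 0, 0, 0, 0, 0.15],
    [0, 0, 0, 0, 0, 0, 0.15],
  ],
)

```text
time: 13.22
tcp_pos: [0.6048, -0.0726, 0.1648]
orientation: [[-0.979, -0.202, -0.002], [-0.202, 0.979, 0.001], [0.002, 0.001, -1.0]]
wrist_force: [0.1, 0.2, -0.7]
finger_gap: 0.0219
grasp_force: 39.5
```

```bash
python3 -c "
from h import *
plan(.6058,-.0725,.133,191.9)
"
```

```text
t 13.22 at [ 0.6048 -0.0726  0.1648] psi -168.4 q6 -26.0 | total turn z -0.003 rows>= 1.0 | then shift [-0.021 -0.002  0.636] rows>= 1.0 gap 0.0219 F [ 0.1  0.2 -0.7] grip 39.5
```

send_rows(
  series=[
    [-0.01, 0, 0.25, 0, 0, 0, 0.15],
    [0, 0, 0.2, 0, 0, 0, 0.15],
    [0, 0, 0.1, 0, 0, 0, 0.15],
    [0, 0, 0.05, 0, 0, 0, 0.15],
    [0, 0, 0, 0, 0, 0, 0.15],
    [0, 0, 0, 0, 0, 0, 0.15],
    [0, 0, 0, 0, 0, 0, 0.15],
  ],
)

```text
time: 13.8
tcp_pos: [0.6063, -0.0727, 0.1359]
orientation: [[-0.979, -0.204, 0.001], [-0.204, 0.979, -0.0], [-0.001, -0.0, -1.0]]
wrist_force: [0.5, 0.4, 0.1]
finger_gap: 0.0217
grasp_force: 39.5
```

```bash
python3 -c "
from h import *
plan(.6058,-.0725,.133,191.9)
cv2.imwrite('pics/s5.png',cv2.resize(capture('scene')['img'][160:260,250:350,::-1],(600,600)))
"
```

```text
t 13.8 at [ 0.6063 -0.0727  0.1359] psi -168.2 q6 -26.0 | total turn z -0.0016 rows>= 1.0 | then shift [0.009 0.006 0.058] rows>= 1.0 gap 0.0217 F [0.5 0.4 0.1] grip 39.5
```

View pics/s5.png

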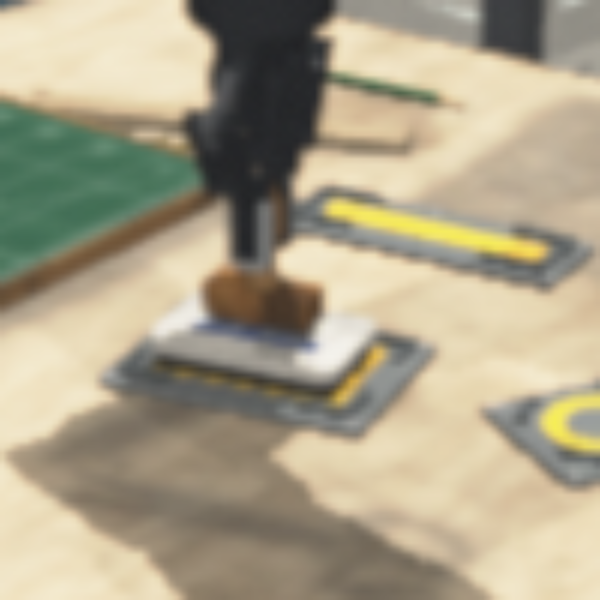

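The stamp hovers about 3 mm over the pad's middle, and the pad is seated in its tray. I'll lower it gently and release.

send_rows(
  series=[
    [0, 0, 0.05, 0, 0, 0, 0.15],
    [0, 0, 0.02, 0, 0, 0, 0.15],
    [0, 0, 0, 0, 0, 0, 0.15],
    [0, 0, 0, 0, 0, 0, 0.15],
  ],
)

```text
time: 14.18
tcp_pos: [0.6063, -0.0729, 0.1321]
orientation: [[-0.979, -0.204, 0.001], [-0.204, 0.979, -0.0], [-0.001, -0.0, -1.0]]
wrist_force: [0.8, 0.1, -0.3]
finger_gap: 0.0221
grasp_force: 39.6
```

send_rows(
  series=[
    [0, 0, 0.02, 0, 0, 0, 0.15],
    [0, 0, 0.02, 0, 0, 0, 0.15],
    [0, 0, 0, 0, 0, 0, 0.15],
  ],
)

```text
time: 14.43
tcp_pos: [0.6064, -0.0731, 0.132]
orientation: [[-0.979, -0.204, 0.002], [-0.204, 0.979, -0.001], [-0.002, -0.001, -1.0]]
wrist_force: [-3.2, 0.3, 12.2]
finger_gap: 0.0218
grasp_force: 40.4
```

Contact at 12 N, so I'll release and rise, then plan the next one (marker).

send_rows(
  series=[
    [0, 0, -0.02, 0, 0, 0, 0.15],
    [0, 0, 0, 0, 0, 0, 0.7],
    [0, 0, 0, 0, 0, 0, 0.7],
    [0, 0, 0, 0, 0, 0, 0.7],
    [0, 0, 0, 0, 0, 0, 0.7],
    [0, 0, -0.3, 0, 0, 0, 0.7],
    [0, 0, -0.6, 0, 0, 0, 0.7],
    [0, 0, -0.7, 0, 0, 0, 0.7],
  ],
)

```text
time: 15.1
tcp_pos: [0.6044, -0.0724, 0.209]
orientation: [[-0.979, -0.204, -0.006], [-0.204, 0.979, 0.001], [0.005, 0.003, -1.0]]
wrist_force: [0.3, 0.2, -0.2]
finger_gap: 0.0598
grasp_force: 0.0
```

```bash
python3 -c "
from h import *
plan(.4644,.2306,.15,173.6)
cv2.imwrite('pics/s6.png',cv2.resize(capture('scene')['img'][160:260,250:350,::-1],(600,600)))
"
```

```text
t 15.1 at [ 0.6044 -0.0724  0.209 ] psi -168.2 q6 -26.0 | total turn z 0.2017 rows>= 3.0 | then shift [3.459 5.71  1.18 ] rows>= 9.0 gap 0.0598 F [ 0.3  0.2 -0.2] grip 0.0
```

View pics/s6.png

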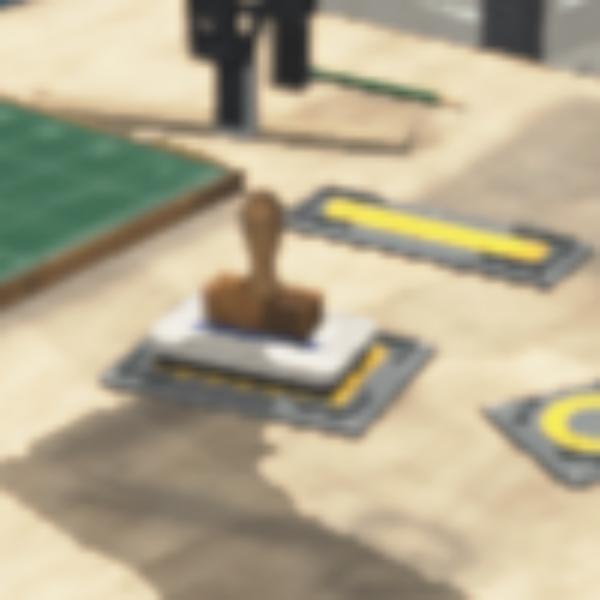

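The stamp stands upright, centred on the pad. On to the marker.

send_rows(
  series=[
    [0, 0, 0, 0, 0, 0.0672, 0.6],
    [0, 0, 0, 0, 0, 0.0672, 0.6],
    [0, 0, 0, 0, 0, 0.0672, 0.6],
  ],
)

```text
time: 15.4
tcp_pos: [0.6063, -0.0728, 0.2111]
orientation: [[-0.993, 0.116, 0.001], [0.116, 0.993, -0.0], [-0.001, -0.0, -1.0]]
wrist_force: [0.2, -0.3, 0.1]
finger_gap: 0.051
grasp_force: 0.0
```

send_rows(
  series=[
    [0.35, 0.571, 0.1, 0, 0, 0, 0.6],
    [0.35, 0.571, 0.1, 0, 0, 0, 0.6],
    [0.35, 0.571, 0.1, 0, 0, 0, 0.6],
    [0.35, 0.571, 0.1, 0, 0, 0, 0.6],
    [0.35, 0.571, 0.1, 0, 0, 0, 0.6],
    [0.35, 0.571, 0.1, 0, 0, 0, 0.6],
    [0.35, 0.571, 0.1, 0, 0, 0, 0.6],
    [0.35, 0.571, 0.1, 0, 0, 0, 0.6],
    [0.34, 0.571, 0.1, 0, 0, 0, 0.6],
    [0.32, 0.571, 0.1, 0, 0, 0, 0.6],
  ],
)

```text
time: 16.23
tcp_pos: [0.4649, 0.2315, 0.1605]
orientation: [[-0.994, 0.111, 0.0], [0.111, 0.994, -0.0], [-0.0, -0.0, -1.0]]
wrist_force: [1.2, 0.0, 0.6]
finger_gap: 0.0514
grasp_force: 0.0
```

send_rows(
  series=[
    [0, 0, 0.6, 0, 0, 0, 0.6],
    [0, 0, 0.3, 0, 0, 0, 0.6],
    [0, 0, 0, 0, 0, 0, 0.6],
    [0, 0, 0, 0, 0, 0, 0.6],
    [0, 0, 0, 0, 0, 0, 0.6],
  ],
)

```text
time: 16.65
tcp_pos: [0.4666, 0.2301, 0.1166]
orientation: [[-0.994, 0.112, 0.001], [0.112, 0.994, 0.0], [-0.001, 0.0, -1.0]]
wrist_force: [-0.4, -0.3, 0.6]
finger_gap: 0.0512
grasp_force: 0.0
```

```bash
python3 -c "
from h import *
plan(.4644,.2306,.075,173.6)
"
```

```text
t 16.65 at [0.4666 0.2301 0.1166] psi 173.6 q6 24.0 | total turn z -0.0002 rows>= 1.0 | then shift [0.044 0.005 0.831] rows>= 2.0 gap 0.0512 F [-0.4 -0.3  0.6] grip 0.0
```

send_rows(
  series=[
    [0.03, 0, 0.4, 0, 0, 0, 0.6],
    [0, 0, 0.3, 0, 0, 0, 0.6],
    [0, 0, 0.08, 0, 0, 0, 0.6],
    [0, 0, 0, 0, 0, 0, 0.6],
    [0, 0, 0, 0, 0, 0, 0.1],
    [0, 0, 0, 0, 0, 0, 0.1],
    [0, 0, 0, 0, 0, 0, 0.1],
    [0, 0, 0, 0, 0, 0, 0.1],
    [0, 0, 0, 0, 0, 0, 0.1],
    [0, 0, 0, 0, 0, 0, 0.1],
  ],
)

```text
time: 17.48
tcp_pos: [0.4655, 0.2306, 0.0782]
orientation: [[-0.994, 0.111, 0.003], [0.111, 0.994, 0.001], [-0.003, 0.001, -1.0]]
wrist_force: [-0.4, -0.8, 5.4]
finger_gap: 0.0176
grasp_force: 40.5
```

send_rows(
  series=[
    [0, 0, -0.3, 0, 0, 0, 0.1],
    [0, 0, -0.6, 0, 0, 0, 0.1],
    [0, 0, -0.7, 0, 0, 0, 0.1],
    [0, 0, -0.7, 0, 0, -0.0705, 0.1],
    [0, 0, -0.2, 0, 0, -0.0705, 0.1],
    [0, 0, 0, 0, 0, 0, 0.1],
    [0, 0, 0, 0, 0, 0, 0.1],
  ],
)

```text
time: 18.07
tcp_pos: [0.4647, 0.2305, 0.2023]
orientation: [[-0.994, -0.107, 0.002], [-0.107, 0.994, 0.0], [-0.002, 0.0, -1.0]]
wrist_force: [-0.4, 0.5, -1.2]
finger_gap: 0.0177
grasp_force: 39.7
```

```bash
python3 -c "
from h import *
plan(.625,-.2569,.14,186.3)
cv2.imwrite('pics/s7.png',cv2.resize(capture('scene')['img'][160:310,200:350,::-1],(600,600)))
"
```

```text
t 18.07 at [0.4647 0.2305 0.2023] psi -173.9 q6 11.0 | total turn z -0.0019 rows>= 1.0 | then shift [ -2.117 -10.04    1.247] rows>= 13.0 gap 0.0177 F [-0.4  0.5 -1.2] grip 39.7
```

View pics/s7.png

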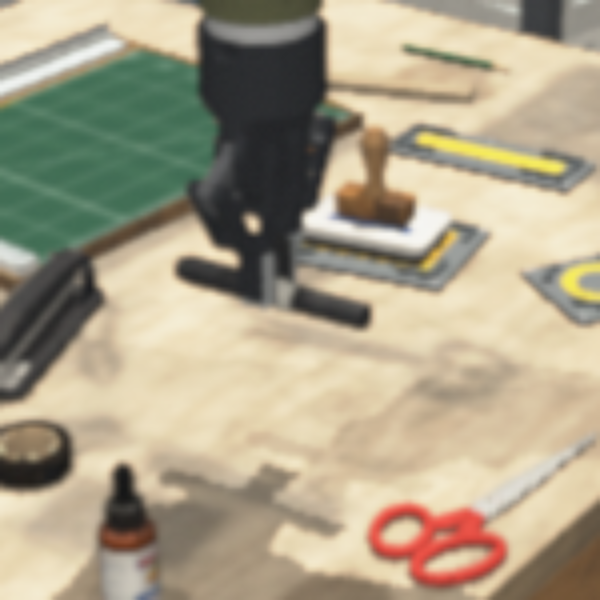

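The marker is held level at its middle and 25 mm higher than the stamp, so I'll carry it over at that height.

send_rows(
  series=[
    [-0.1, -0.4, 0, 0, 0, 0, 0.1],
    [-0.16, -0.75, 0, 0, 0, 0, 0.1],
    [-0.16, -0.75, 0, 0, 0, 0, 0.1],
    [-0.16, -0.75, 0, 0, 0, 0, 0.1],
    [-0.16, -0.75, 0, 0, 0, 0, 0.1],
    [-0.16, -0.75, 0, 0, 0, 0, 0.1],
    [-0.16, -0.75, 0, 0, 0, 0, 0.1],
    [-0.16, -0.75, 0, 0, 0, 0, 0.1],
    [-0.16, -0.75, 0, 0, 0, 0, 0.1],
    [-0.16, -0.75, 0, 0, 0, 0, 0.1],
  ],
)

```text
time: 18.95
tcp_pos: [0.5792, -0.1181, 0.1993]
orientation: [[-0.994, -0.107, -0.004], [-0.107, 0.994, 0.001], [0.004, 0.002, -1.0]]
wrist_force: [0.2, -0.3, 0.1]
finger_gap: 0.0177
grasp_force: 39.7
```

send_rows(
  series=[
    [-0.16, -0.75, 0, 0, 0, 0, 0.1],
    [-0.16, -0.75, 0, 0, 0, 0, 0.1],
    [-0.16, -0.75, 0, 0, 0, 0, 0.1],
    [-0.1, -0.64, 0, 0, 0, 0, 0.1],
    [0, 0, 0.5, 0, 0, 0, 0.1],
    [0, 0, 0.7, 0, 0, 0, 0.1],
    [0, 0, 0.5, 0, 0, 0, 0.1],
    [0, 0, 0, 0, 0, 0, 0.1],
    [0, 0, 0, 0, 0, 0, 0.1],
    [0, 0, 0, 0, 0, 0, 0.1],
  ],
)

```text
time: 19.78
tcp_pos: [0.6249, -0.2569, 0.117]
orientation: [[-0.994, -0.109, -0.001], [-0.109, 0.994, 0.0], [0.001, 0.0, -1.0]]
wrist_force: [0.9, 0.5, 1.0]
finger_gap: 0.0176
grasp_force: 39.7
```

```bash
python3 -c "
from h import *
plan(.625,-.2569,.085,186.3)
"
```

```text
t 19.78 at [ 0.6249 -0.2569  0.117 ] psi -173.7 q6 -35.0 | total turn z -0.0005 rows>= 1.0 | then shift [-0.002 -0.001  0.639] rows>= 1.0 gap 0.0176 F [0.9 0.5 1. ] grip 39.7
```

send_rows(
  series=[
    [0, 0, 0.3, 0, 0, 0, 0.1],
    [0, 0, 0.2, 0, 0, 0, 0.1],
    [0, 0, 0.1, 0, 0, 0, 0.1],
    [0, 0, 0.03, 0, 0, 0, 0.1],
    [0, 0, 0, 0, 0, 0, 0.1],
    [0, 0, 0, 0, 0, 0, 0.1],
    [0, 0, 0, 0, 0, 0, 0.1],
  ],
)

```text
time: 20.37
tcp_pos: [0.6253, -0.2572, 0.0862]
orientation: [[-0.994, -0.11, 0.001], [-0.11, 0.994, -0.001], [-0.001, -0.001, -1.0]]
wrist_force: [-0.4, -0.7, -0.0]
finger_gap: 0.0182
grasp_force: 39.7
```

send_rows(
  series=[
    [0, 0, 0.02, 0, 0, 0, 0.1],
    [0, 0, 0, 0, 0, 0, 0.1],
    [0, 0, 0, 0, 0, 0, 0.1],
  ],
)

```text
time: 20.62
tcp_pos: [0.6249, -0.2571, 0.0846]
orientation: [[-0.994, -0.11, 0.0], [-0.11, 0.994, -0.0], [-0.0, -0.0, -1.0]]
wrist_force: [0.3, -0.4, -0.4]
finger_gap: 0.0177
grasp_force: 39.7
```

send_rows(
  series=[
    [0, 0, 0, 0, 0, 0, 0.5],
    [0, 0, 0, 0, 0, 0, 0.5],
    [0, 0, 0, 0, 0, 0, 0.5],
    [0, 0, -0.3, 0, 0, 0, 0.5],
    [0, 0, -0.7, 0, 0, 0, 0.9],
    [0, 0, -0.7, 0, 0, 0, 0.9],
    [0, 0, -0.7, 0, 0, 0.0795, 0.9],
    [0, 0, 0, 0, 0, 0.0795, 0.9],
    [0, 0, 0, 0, 0, 0.0795, 0.9],
    [0, 0, 0, 0, 0, 0.0795, 0.9],
  ],
)

```text
time: 21.45
tcp_pos: [0.6253, -0.2572, 0.2059]
orientation: [[-0.923, 0.385, 0.002], [0.385, 0.923, -0.001], [-0.002, -0.0, -1.0]]
wrist_force: [0.0, -0.2, -0.4]
finger_gap: 0.0767
grasp_force: 0.0
```

send_rows(
  series=[
    [0, 0, 0, 0, 0, 0.0795, 0.9],
    [0, 0, 0, 0, 0, 0.0795, 0.9],
    [0, 0, 0, 0, 0, 0.0795, 0.9],
    [0, 0, 0, 0, 0, 0.0795, 0.9],
    [0, 0, 0, 0, 0, 0.0795, 0.9],
    [0, 0, 0, 0, 0, 0.0795, 0.9],
    [0, 0, 0, 0, 0, 0.0535, 0.9],
    [0, 0, 0, 0, 0, 0, 0.9],
  ],
)

```text
time: 22.12
tcp_pos: [0.6248, -0.257, 0.2044]
orientation: [[-0.339, 0.941, -0.0], [0.941, 0.339, -0.0], [-0.0, -0.0, -1.0]]
wrist_force: [0.1, -0.2, 0.2]
finger_gap: 0.0767
grasp_force: 0.0
```

```bash
python3 -c "
from h import *
plan(.5993,.3113,.19,110)
c=capture('top');I=c['img']
w=world(c,np.argwhere(masks(c)['dark'][150:215,360:402])[:,::-1]+[360,150],.015)*1000
print(cv2.minAreaRect(w.astype(np.float32)))
cv2.imwrite('pics/s8.png',cv2.resize(I[140:270,240:410,::-1],(780,600)))
"
```

```text
t 22.12 at [ 0.6248 -0.257   0.2044] psi 109.8 q6 41.0 | total turn z -0.0021 rows>= 1.0 | then shift [10.855  3.408  0.288] rows>= 14.0 gap 0.0767 F [ 0.1 -0.2  0.2] grip 0.0
((626.741943359375, -267.7862854003906), (105.83807373046875, 184.70298767089844), 89.02562713623047)
```

View pics/s8.png

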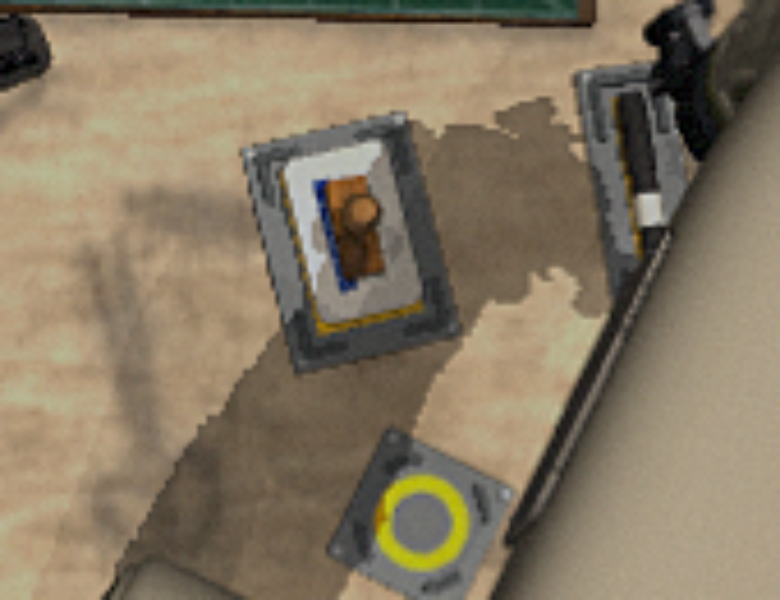

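The marker and the stamped pad are in place, and the tape tray is clear (ring at crop (422,522)). Next, the tape.

send_rows(
  series=[
    [0.5, 0.158, 0, 0, 0, 0, 0.9],
    [0.75, 0.236, 0, 0, 0, 0, 0.9],
    [0.75, 0.236, 0, 0, 0, 0, 0.9],
    [0.75, 0.236, 0, 0, 0, 0, 0.9],
    [0.75, 0.236, 0, 0, 0, 0, 0.9],
    [0.75, 0.236, 0, 0, 0, 0, 0.9],
    [0.75, 0.236, 0, 0, 0, 0, 0.9],
    [0.75, 0.236, 0, 0, 0, 0, 0.9],
    [0.75, 0.236, 0, 0, 0, 0, 0.9],
    [0.75, 0.236, 0, 0, 0, 0, 0.9],
  ],
)

```text
time: 23.0
tcp_pos: [0.6082, 0.1246, 0.2047]
orientation: [[-0.344, 0.939, 0.001], [0.939, 0.344, -0.0], [-0.0, 0.001, -1.0]]
wrist_force: [0.4, 0.6, -0.5]
finger_gap: 0.0766
grasp_force: 0.0
```

send_rows(
  series=[
    [0.75, 0.236, 0, 0, 0, 0, 0.9],
    [0.75, 0.236, 0, 0, 0, 0, 0.9],
    [0.75, 0.236, 0, 0, 0, 0, 0.9],
    [0.75, 0.236, 0.2, 0, 0, 0, 0.9],
    [0.6, 0.18, 0.3, 0, 0, 0, 0.9],
    [0, 0, 0.6, 0, 0, 0, 0.9],
    [0, 0, 0.6, 0, 0, 0, 0.9],
    [0, 0, 0, 0, 0, 0, 0.9],
    [0, 0, 0, 0, 0, 0, 0.9],
    [0, 0, 0, 0, 0, 0, 0.9],
  ],
)

```text
time: 23.83
tcp_pos: [0.6007, 0.3109, 0.1207]
orientation: [[-0.341, 0.94, 0.001], [0.94, 0.341, 0.0], [-0.0, 0.001, -1.0]]
wrist_force: [0.1, -0.4, 0.9]
finger_gap: 0.0766
grasp_force: 0.0
```

```bash
python3 -c "
from h import *
plan(.5993,.3113,.074,110)
"
```

```text
t 23.83 at [0.6007 0.3109 0.1207] psi 110.0 q6 91.0 | total turn z -0.0004 rows>= 1.0 | then shift [ 0.017 -0.023  0.934] rows>= 2.0 gap 0.0766 F [ 0.1 -0.4  0.9] grip 0.0
```

send_rows(
  series=[
    [0.01, -0.02, 0.5, 0, 0, 0, 0.9],
    [0, 0, 0.35, 0, 0, 0, 0.9],
    [0, 0, 0.07, 0, 0, 0, 0.9],
    [0, 0, 0, 0, 0, 0, 0.9],
    [0, 0, 0, 0, 0, 0, 0.4],
    [0, 0, 0, 0, 0, 0, 0.4],
    [0, 0, 0, 0, 0, 0, 0.4],
    [0, 0, 0, 0, 0, 0, 0.4],
    [0, 0, 0, 0, 0, 0, 0.4],
  ],
)

```text
time: 24.58
tcp_pos: [0.6004, 0.3115, 0.0761]
orientation: [[-0.341, 0.94, 0.004], [0.94, 0.341, 0.001], [-0.0, 0.004, -1.0]]
wrist_force: [-0.4, -0.9, 6.2]
finger_gap: 0.0547
grasp_force: 42.8
```

send_rows(
  series=[
    [0, 0, -0.3, 0, 0, 0, 0.4],
    [0, 0, -0.7, 0, 0, 0, 0.4],
    [0, 0, -0.7, 0, 0, 0, 0.4],
    [0, 0, -0.7, 0, 0, -0.0775, 0.4],
    [0, 0, -0.1, 0, 0, -0.0775, 0.4],
    [0, 0, 0, 0, 0, -0.0775, 0.4],
    [0, 0, 0, 0, 0, -0.0775, 0.4],
    [0, 0, 0, 0, 0, -0.0775, 0.4],
    [0, 0, 0, 0, 0, -0.0775, 0.4],
    [0, 0, 0, 0, 0, 0, 0.4],
  ],
)

```text
time: 25.42
tcp_pos: [0.5991, 0.3113, 0.1994]
orientation: [[-0.883, 0.47, 0.001], [0.47, 0.883, 0.0], [-0.001, 0.001, -1.0]]
wrist_force: [-0.3, -0.3, -0.1]
finger_gap: 0.0545
grasp_force: 42.5
```

```bash
python3 -c "
from h import *
plan(.4296,-.1097,.199,151.8)
cv2.imwrite('pics/s9.png',cv2.resize(capture('scene')['img'][160:310,180:330,::-1],(600,600)))
"
```

```text
t 25.42 at [0.5991 0.3113 0.1994] psi 152.0 q6 49.0 | total turn z 0.0018 rows>= 1.0 | then shift [-9.910e-01 -9.022e+00  7.000e-03] rows>= 12.0 gap 0.0545 F [-0.3 -0.3 -0.1] grip 42.5
```

View pics/s9.png

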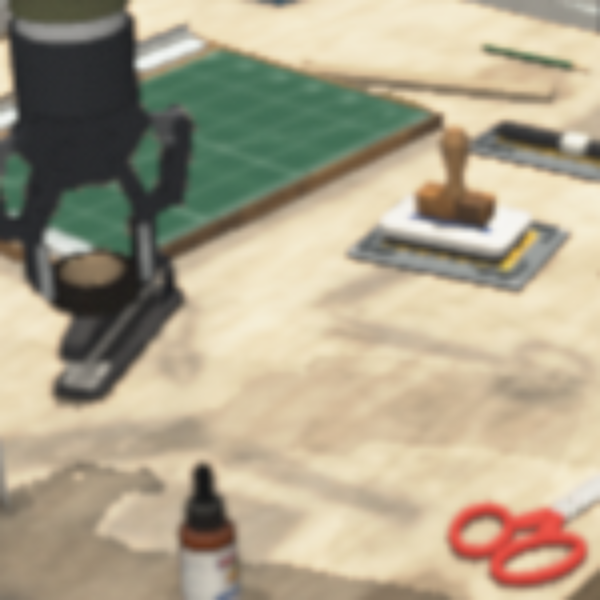

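The tape is held level between the fingers and clear of the stapler. I'll carry it to its tray.

send_rows(
  series=[
    [-0.05, -0.42, 0, 0, 0, 0.002, 0.4],
    [-0.08, -0.75, 0, 0, 0, 0, 0.4],
    [-0.08, -0.75, 0, 0, 0, 0, 0.4],
    [-0.08, -0.75, 0, 0, 0, 0, 0.4],
    [-0.08, -0.75, 0, 0, 0, 0, 0.4],
    [-0.08, -0.75, 0, 0, 0, 0, 0.4],
    [-0.08, -0.75, 0, 0, 0, 0, 0.4],
    [-0.08, -0.75, 0, 0, 0, 0, 0.4],
    [-0.08, -0.75, 0, 0, 0, 0, 0.4],
    [-0.08, -0.75, 0, 0, 0, 0, 0.4],
  ],
)

```text
time: 26.3
tcp_pos: [0.4616, -0.0239, 0.199]
orientation: [[-0.878, 0.479, 0.001], [0.479, 0.878, -0.0], [-0.001, 0.0, -1.0]]
wrist_force: [0.1, -0.3, 0.5]
finger_gap: 0.055
grasp_force: 42.6
```

send_rows(
  series=[
    [-0.08, -0.75, 0.1, 0, 0, 0, 0.4],
    [-0.08, -0.75, 0.2, 0, 0, 0, 0.4],
    [-0.06, -0.35, 0.5, 0, 0, 0, 0.4],
    [0, 0, 0.7, 0, 0, 0, 0.4],
    [0, 0, 0.2, 0, 0, 0, 0.4],
    [0, 0, 0, 0, 0, 0, 0.4],
    [0, 0, 0, 0, 0, 0, 0.4],
    [0, 0, 0, 0, 0, 0, 0.4],
  ],
)

```text
time: 26.97
tcp_pos: [0.429, -0.1093, 0.1146]
orientation: [[-0.879, 0.476, 0.002], [0.476, 0.879, -0.001], [-0.002, 0.0, -1.0]]
wrist_force: [0.6, -0.1, -0.5]
finger_gap: 0.0546
grasp_force: 42.7
```

```bash
python3 -c "
from h import *
plan(.4296,-.1097,.083,151.8)
"
```

```text
t 26.97 at [ 0.429  -0.1093  0.1146] psi 151.5 q6 4.0 | total turn z -0.0028 rows>= 1.0 | then shift [-0.014 -0.     0.632] rows>= 1.0 gap 0.0546 F [ 0.6 -0.1 -0.5] grip 42.7
```

send_rows(
  series=[
    [-0.01, 0, 0.3, 0, 0, -0.002, 0.4],
    [0, 0, 0.2, 0, 0, 0, 0.4],
    [0, 0, 0.08, 0, 0, 0, 0.4],
    [0, 0, 0.05, 0, 0, 0, 0.4],
    [0, 0, 0, 0, 0, 0, 0.4],
    [0, 0, 0, 0, 0, 0, 0.4],
    [0, 0, 0, 0, 0, 0, 0.4],
  ],
)

```text
time: 27.55
tcp_pos: [0.429, -0.1095, 0.0826]
orientation: [[-0.881, 0.473, 0.001], [0.473, 0.881, -0.001], [-0.001, 0.0, -1.0]]
wrist_force: [0.7, 0.1, -0.1]
finger_gap: 0.0547
grasp_force: 42.7
```

send_rows(
  series=[
    [0, 0, 0.02, 0, 0, 0, 0.4],
    [0, 0, 0, 0, 0, 0, 0.4],
    [0, 0, 0, 0, 0, 0, 0.4],
  ],
)

```text
time: 27.8
tcp_pos: [0.4291, -0.1096, 0.0821]
orientation: [[-0.881, 0.473, 0.002], [0.473, 0.881, -0.001], [-0.002, 0.0, -1.0]]
wrist_force: [-2.1, 0.7, 8.5]
finger_gap: 0.0542
grasp_force: 43.6
```

send_rows(
  series=[
    [0, 0, -0.02, 0, 0, 0, 0.9],
    [0, 0, 0, 0, 0, 0, 0.9],
    [0, 0, 0, 0, 0, 0, 0.9],
    [0, 0, 0, 0, 0, 0, 0.9],
    [0, 0, -0.4, 0, 0, 0, 0.9],
    [0, 0, -0.7, 0, 0, 0, 0.9],
    [0, 0, -0.7, 0, 0, 0, 0.9],
    [0, 0, -0.7, 0, 0, -0.0785, 0.8],
    [0, 0, -0.3, 0, 0, -0.0785, 0.8],
    [0, 0, 0, 0, 0, -0.0785, 0.8],
  ],
)

```text
time: 28.63
tcp_pos: [0.4306, -0.1103, 0.2261]
orientation: [[-0.993, 0.116, 0.007], [0.116, 0.993, -0.003], [-0.007, -0.002, -1.0]]
wrist_force: [0.6, 0.4, -0.1]
finger_gap: 0.0684
grasp_force: 0.0
```

send_rows(
  series=[
    [0, 0, 0, 0, 0, -0.0785, 0.8],
    [0, 0, 0, 0, 0, 0, 0.8],
    [0, 0, 0, 0, 0, 0, 0.8],
  ],
)

```text
time: 28.88
tcp_pos: [0.4283, -0.1093, 0.2217]
orientation: [[-1.0, 0.003, -0.0], [0.003, 1.0, 0.0], [0.0, 0.0, -1.0]]
wrist_force: [0.3, 0.4, 0.3]
finger_gap: 0.0684
grasp_force: 0.0
```

```bash
python3 -c "
from h import *
plan(.443,.383,.21,180)
"
```

```text
t 28.88 at [ 0.4283 -0.1093  0.2217] psi 179.8 q6 -25.0 | total turn z -0.0017 rows>= 1.0 | then shift [-0.295  9.846  0.234] rows>= 13.0 gap 0.0684 F [0.3 0.4 0.3] grip 0.0
```

send_rows(
  series=[
    [-0.02, 0.45, 0, 0, 0, 0, 0.8],
    [-0.02, 0.75, 0, 0, 0, 0, 0.8],
    [-0.02, 0.75, 0, 0, 0, 0, 0.8],
    [-0.02, 0.75, 0, 0, 0, 0, 0.8],
    [-0.02, 0.75, 0, 0, 0, 0, 0.8],
    [-0.02, 0.75, 0, 0, 0, 0, 0.8],
    [-0.02, 0.75, 0, 0, 0, 0, 0.8],
    [-0.02, 0.75, 0, 0, 0, 0, 0.8],
    [-0.02, 0.75, 0, 0, 0, 0, 0.8],
    [-0.02, 0.75, 0, 0, 0, 0, 0.8],
  ],
)

```text
time: 29.72
tcp_pos: [0.4376, 0.2525, 0.2213]
orientation: [[-1.0, 0.003, -0.001], [0.003, 1.0, -0.0], [0.001, -0.0, -1.0]]
wrist_force: [1.4, -0.7, -0.5]
finger_gap: 0.0681
grasp_force: 0.0
```

send_rows(
  series=[
    [-0.02, 0.75, 0, 0, 0, 0, 0.8],
    [-0.02, 0.75, 0, 0, 0, 0, 0.8],
    [-0.02, 0.75, 0, 0, 0, 0, 0.8],
    [-0.02, 0.4, 0, 0, 0, 0, 0.8],
    [0, 0, 0, 0, 0, 0, 0.8],
    [0, 0, 0, 0, 0, 0, 0.8],
    [0, 0, 0, 0, 0, 0, 0.8],
  ],
)

```text
time: 30.3
tcp_pos: [0.4416, 0.3826, 0.221]
orientation: [[-1.0, 0.001, -0.002], [0.001, 1.0, -0.002], [0.002, -0.002, -1.0]]
wrist_force: [-0.2, -0.3, -0.5]
finger_gap: 0.0684
grasp_force: 0.0
```

```bash
python3 -c "
from h import *
plan(.443,.383,.109,180)
c=capture('scene');s=robot.read_state()
b,t=[(cv2.projectPoints(np.array([p]),np.array(c['rvec']),np.array(c['tvec']),c['intrinsics'],np.array(c['distortion']))[0].ravel()-[180,190])*4 for p in((.443,.383,0.),(.443,.383,.102))]
print(b,t)
cv2.imwrite('pics/s10.png',cv2.resize(c['img'][190:340,180:330,::-1],(600,600)))
c=capture('top');print('tape',blob(c,masks(c)['dark'],(331,253),22,.024))
"
```

```text
t 30.3 at [0.4416 0.3826 0.221 ] psi 180.0 q6 33.0 | total turn z -0.0005 rows>= 1.0 | then shift [-0.027  0.009  2.24 ] rows>= 3.0 gap 0.0684 F [-0.2 -0.3 -0.5] grip 0.0
[217.18307039 488.59781784] [207.19140524 336.86380398]
tape (array([330.3, 252.5]), array([ 430.3, -105.4,   52.5,   58.4,   88.3]), array([ 428.5, -103.2]))
```

View pics/s10.png

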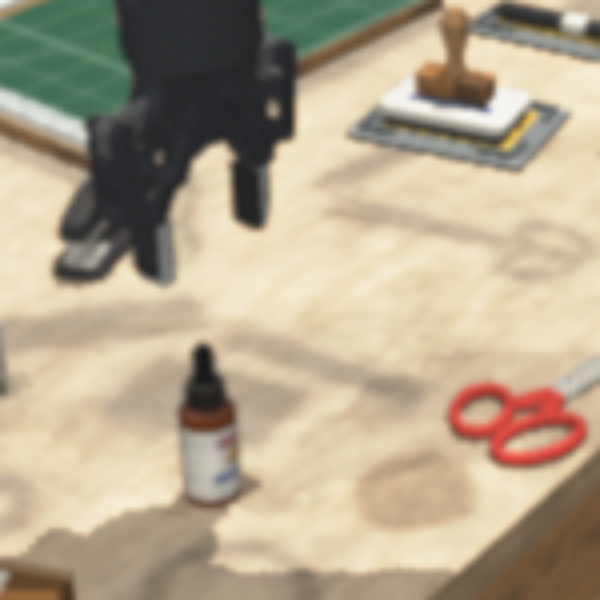

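The bottle stands at crop (205,345)–(211,492), about 4 mm farther in y than I estimated. I'll correct for that and go down.

send_rows(
  series=[
    [0, 0.08, 0.5, 0, 0, 0, 0.8],
    [0, 0, 0.6, 0, 0, 0, 0.8],
    [0, 0, 0.6, 0, 0, 0, 0.8],
    [0, 0, 0.4, 0, 0, 0, 0.8],
    [0, 0, 0.13, 0, 0, 0, 0.8],
    [0, 0, 0, 0, 0, 0, 0.8],
    [0, 0, 0, 0, 0, 0, 0.8],
  ],
)

```text
time: 30.98
tcp_pos: [0.4427, 0.3867, 0.1111]
orientation: [[-1.0, 0.001, 0.0], [0.001, 1.0, 0.0], [-0.0, 0.0, -1.0]]
wrist_force: [-0.1, 0.2, 0.4]
finger_gap: 0.0682
grasp_force: 0.0
```

send_rows(
  series=[
    [0, 0, 0, 0, 0, 0, 0.25],
    [0, 0, 0, 0, 0, 0, 0.25],
    [0, 0, 0, 0, 0, 0, 0.25],
    [0, 0, 0, 0, 0, 0, 0.25],
    [0, 0, 0, 0, 0, 0, 0.25],
    [0, 0, 0, 0, 0, 0, 0.25],
  ],
)

```text
time: 31.48
tcp_pos: [0.443, 0.3876, 0.1121]
orientation: [[-1.0, -0.001, 0.003], [-0.001, 1.0, 0.001], [-0.003, 0.001, -1.0]]
wrist_force: [-0.4, -1.0, 6.4]
finger_gap: 0.0306
grasp_force: 39.7
```

```bash
python3 -c "
from h import *
plan(.443,.383,.109,180)
c=capture('scene')
cv2.imwrite('pics/s11.png',cv2.resize(c['img'][220:340,180:300,::-1],(600,600)))
"
```

```text
t 31.48 at [0.443  0.3876 0.1121] psi -180.0 q6 33.0 | total turn z 0.0004 rows>= 1.0 | then shift [-0.001 -0.092  0.062] rows>= 1.0 gap 0.0306 F [-0.4 -1.   6.4] grip 39.7
```

View pics/s11.png

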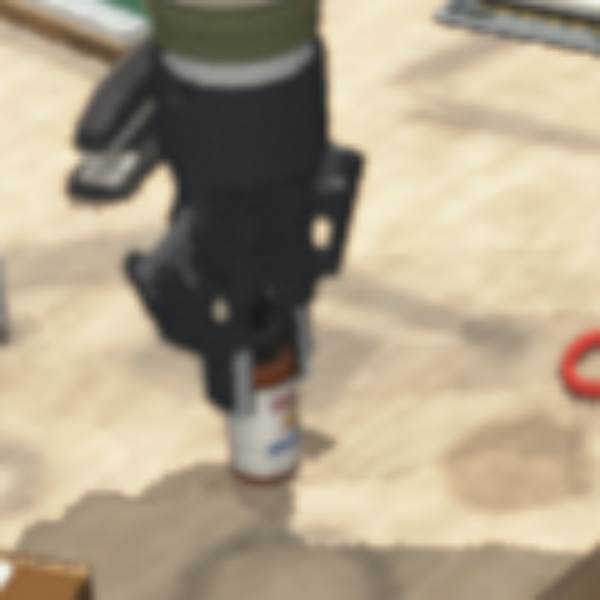

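The bottle is held upright by its upper body. I'll lift it and carry it over.

send_rows(
  series=[
    [0, 0, -0.3, 0, 0, 0, 0.25],
    [0, 0, -0.6, 0, 0, 0, 0.25],
    [0, 0, -0.5, 0, 0, 0, 0.25],
    [0, -0.4, 0, 0, 0, 0, 0.25],
    [-0.01, -0.72, 0, 0, 0, 0, 0.25],
    [-0.01, -0.72, 0, 0, 0, 0, 0.25],
    [-0.01, -0.72, 0, 0, 0, 0, 0.25],
    [-0.01, -0.72, 0, 0, 0, 0, 0.25],
    [-0.01, -0.72, 0, 0, 0, 0, 0.25],
    [-0.01, -0.72, 0, 0, 0, 0, 0.25],
  ],
)

```text
time: 32.37
tcp_pos: [0.445, 0.1498, 0.1809]
orientation: [[-1.0, -0.001, 0.001], [-0.001, 1.0, 0.0], [-0.001, 0.0, -1.0]]
wrist_force: [0.8, 0.2, -0.9]
finger_gap: 0.0304
grasp_force: 39.9
```

send_rows(
  series=[
    [-0.01, -0.72, 0, 0, 0, 0, 0.25],
    [-0.01, -0.72, 0, 0, 0, 0, 0.25],
    [-0.01, -0.72, 0, 0, 0, 0, 0.25],
    [-0.01, -0.72, 0, 0, 0, 0, 0.25],
    [-0.01, -0.72, 0, 0, 0, 0, 0.25],
    [-0.01, -0.72, 0, 0, 0, 0, 0.25],
    [-0.01, -0.72, 0, 0, 0, 0, 0.25],
    [-0.01, -0.72, 0, 0, 0, 0, 0.25],
    [-0.01, -0.72, 0, 0, 0, 0, 0.25],
    [-0.01, -0.72, 0, 0, 0, 0, 0.25],
  ],
)

```text
time: 33.2
tcp_pos: [0.4504, -0.2107, 0.181]
orientation: [[-1.0, -0.001, 0.001], [-0.001, 1.0, -0.001], [-0.001, -0.001, -1.0]]
wrist_force: [1.2, 0.0, -0.6]
finger_gap: 0.0307
grasp_force: 39.9
```

send_rows(
  series=[
    [0, -0.72, 0, 0, 0, 0, 0.25],
    [0, -0.4, 0, 0, 0, 0, 0.25],
    [0, 0, 0, 0, 0, 0, 0.25],
    [0, 0, 0, 0, 0, 0, 0.25],
    [0, 0, 0, 0, 0, 0, 0.25],
  ],
)

```text
time: 33.62
tcp_pos: [0.4503, -0.2642, 0.1804]
orientation: [[-1.0, -0.001, -0.0], [-0.001, 1.0, 0.001], [0.0, 0.001, -1.0]]
wrist_force: [0.2, -0.1, -0.9]
finger_gap: 0.0307
grasp_force: 39.9
```

```bash
python3 -c "
from h import *
plan(.4506,-.2727,.119,180)
"
```

```text
t 33.62 at [ 0.4503 -0.2642  0.1804] psi -180.0 q6 -39.0 | total turn z 0.0004 rows>= 1.0 | then shift [-0.007 -0.17   1.227] rows>= 2.0 gap 0.0307 F [ 0.2 -0.1 -0.9] grip 39.9
```

send_rows(
  series=[
    [0, -0.17, 0.2, 0, 0, 0, 0.25],
    [0, 0, 0.4, 0, 0, 0, 0.25],
    [0, 0, 0.4, 0, 0, 0, 0.25],
    [0, 0, 0.15, 0, 0, 0, 0.25],
    [0, 0, 0.05, 0, 0, 0, 0.25],
    [0, 0, 0, 0, 0, 0, 0.25],
    [0, 0, 0, 0, 0, 0, 0.25],
    [0, 0, 0, 0, 0, 0, 0.25],
  ],
)

```text
time: 34.28
tcp_pos: [0.4512, -0.2737, 0.1214]
orientation: [[-1.0, -0.001, 0.001], [-0.001, 1.0, -0.001], [-0.001, -0.001, -1.0]]
wrist_force: [-0.2, -0.3, 0.3]
finger_gap: 0.0306
grasp_force: 39.9
```

send_rows(
  series=[
    [0, 0, 0.02, 0, 0, 0, 0.25],
    [0, 0, 0, 0, 0, 0, 0.25],
    [0, 0, 0, 0, 0, 0, 0.25],
  ],
)

```text
time: 34.53
tcp_pos: [0.4508, -0.2735, 0.1199]
orientation: [[-1.0, -0.001, 0.001], [-0.001, 1.0, -0.001], [-0.001, -0.001, -1.0]]
wrist_force: [0.1, 0.7, -1.0]
finger_gap: 0.0309
grasp_force: 39.9
```

send_rows(
  series=[
    [0, 0, 0.02, 0, 0, 0, 0.25],
    [0, 0, 0.02, 0, 0, 0, 0.25],
    [0, 0, 0, 0, 0, 0, 0.25],
    [0, 0, 0, 0, 0, 0, 0.25],
  ],
)

```text
time: 34.87
tcp_pos: [0.4508, -0.2736, 0.1181]
orientation: [[-1.0, -0.001, 0.001], [-0.001, 1.0, -0.001], [-0.001, -0.001, -1.0]]
wrist_force: [-0.9, 0.5, 5.0]
finger_gap: 0.0307
grasp_force: 40.4
```

Contact, so I'll release, rise clear of the dropper, and move aside for a last look.

send_rows(
  series=[
    [0, 0, 0, 0, 0, 0, 0.6],
    [0, 0, 0, 0, 0, 0, 0.8],
    [0, 0, 0, 0, 0, 0, 0.8],
    [0, 0, 0, 0, 0, 0, 0.8],
    [0, 0, -0.3, 0, 0, 0, 0.8],
    [0, 0, -0.6, 0, 0, 0, 0.8],
    [0, 0, -0.7, 0, 0, 0, 0.8],
    [0, 0, -0.7, 0, 0, 0, 0.8],
    [0, 0, -0.7, 0, 0, 0, 0.8],
    [0, 0, 0, 0, 0, 0, 0.8],
  ],
)

```text
time: 35.7
tcp_pos: [0.4529, -0.2752, 0.2746]
orientation: [[-1.0, -0.001, 0.009], [-0.001, 1.0, -0.007], [-0.009, -0.007, -1.0]]
wrist_force: [0.7, -1.0, 0.5]
finger_gap: 0.0684
grasp_force: 0.0
```

send_rows(
  series=[
    [0, -0.4, -0.3, 0, 0, 0, 0.8],
    [0.4, -0.6, 0, 0, 0, 0, 0.8],
    [0.4, -0.6, 0, 0, 0, 0, 0.8],
    [0.4, -0.6, 0, 0, 0, 0, 0.8],
    [0.4, -0.6, 0, 0, 0, 0, 0.8],
    [0.4, -0.6, 0, 0, 0, 0, 0.8],
    [0.4, -0.6, 0, 0, 0, 0, 0.8],
    [0.4, -0.6, 0, 0, 0, 0, 0.8],
    [0, 0, 0, 0, 0, 0, 0.8],
  ],
)

```text
time: 36.45
tcp_pos: [0.3073, -0.5085, 0.2815]
orientation: [[-1.0, 0.005, -0.001], [0.005, 1.0, -0.003], [0.001, -0.003, -1.0]]
wrist_force: [-0.0, -0.1, -0.3]
finger_gap: 0.0683
grasp_force: 0.0
```

```bash
python3 -c "
from h import *
c=capture('top');d=capture('scene')
a=cv2.resize(c['img'][150:280,260:410,::-1],(400,346),interpolation=2);b=cv2.resize(d['img'][170:250,260:410,::-1],(400,213),interpolation=2)
cv2.imwrite('pics/s12.png',cv2.resize(np.vstack([a,b]),(600,560*3//2*0+600)))
P=lambda c,p:cv2.projectPoints(np.array(p,float),np.array(c['rvec']),np.array(c['tvec']),c['intrinsics'],np.array(c['distortion']))[0].reshape(-1,2)
g=[[.4506,-.2727,.006],[.4506,-.2727,.108],[.4298,-.1097,.025],[.625,-.2569,.025]]
print(((P(c,g)-[260,150])*400/150*1.5).round(),((P(d,g)-[260,170])*[400/150*1.5,400/150*600/559]+[0,346*600/559]).round())
print('marker',blob(c,masks(c)['dark'],(380,183),30,.016))
"
```

```text
[[514. 375.]
 [549. 367.]
 [289. 410.]
 [485. 127.]] [[440. 484.]
 [448. 399.]
 [360. 528.]
 [246. 437.]]
marker (array([378.1, 170.3]), array([ 659.5, -251.8,   20.6,   62.1,    6.2]), array([ 657. , -252.2]))
```

View pics/s12.png

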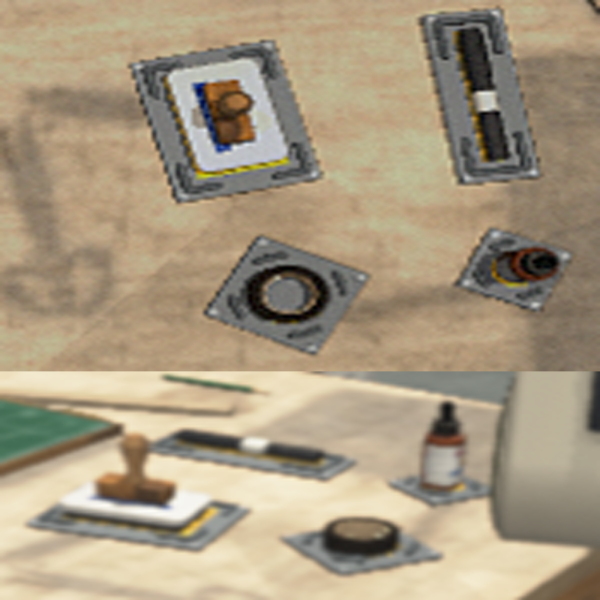

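The final picture shows the tape at (287,294), the bottle upright on its disc, the marker at (482,94) and the stamp on the pad, all within a few millimetres of their targets. I'm handing it in.

```bash
python3 -c "
from rig import robot
print(robot.finish_job())"
```

```text
the job is handed in; nothing more can be done
None
```

I handed the job in at about 36 s: the ink pad, marker, tape and bottle are in their trays and the stamp is upright on the pad, all within a few mm by camera; the stapler was not touched, and no verdict came back.

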